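Turn the hot plate up four clicks and start the heat

ROBOT

A 7-joint arm with a two-finger parallel gripper is mounted at the origin on the work surface. World frame = base frame: x ahead of the robot, y to its left, z up, the work surface at z = 0. Lengths are in m, angles in rad, forces in N, time in s.
With the tool pointing down it reaches from about 0.4 to 0.85 m from the base axis. Payload 4.5 kg.
Tool frame: the origin (TCP) lies at the very end of the fingers, on their centre line; the grasp point (between the pads) lies 19 mm behind it (r.pinch_z is the distance from the TCP to the grasp point, in m); x points along the fingers, y is the direction in which the jaws open and shut, and the axes are right-handed (so a half turn about x gives the same grasp; the last joint's range is limited). The gripper opens to 88 mm and grips with 3 to 60 N. Pads are 18 mm wide; open, the fingers measure 123 mm over their backs; the gripper's body (75 mm by 187 mm) begins 45 mm behind the grasp point.
Start: joints at [1.209, 0.689, -0.195, 1.565, 0.157, 0.902, -0.215], TCP at [0.241, -0.577, 0.239] pointing down, gripper open.
Joint ranges: [-3.01, 3.01], [-0.46, 2.08], [-1.47, 1.51], [0.13, 2.56], [-1, 4.14], [0.04, 2.09], [-2.66, 2.66]. Speed limits (rad/s): [2.57, 2.57, 3.14, 3.14, 3.14, 3.14, 3.14].

INTERFACE

Orientations are given as a unit quaternion [x, y, z, w].
In Python, from plant import telemetry, cams, job, r gives the robot as it stands.
- The arm moves only by the tool send_rows, never from a script. Its argument "commands" is one flat list of numbers, 7 for each row, row after row: the shift along the world's x, y, z as a fraction of full scale, then the turn, a rotation vector about the world's x, y, z as a fraction of full scale, then the closure, from 0 (fully open) to 1 (shut). In form: [dx, dy, dz, wx, wy, wz, claw, dx, dy, dz, wx, wy, wz, claw, ...]. A call has 1 to 12 rows; each row shifts and turns the pose as measured when the row begins; what a row does not reach is not made up. Full scale, the value 1, is 250 mm for a shift and 90 degrees for a turn. A row lasts 1/10 s, in which the tool goes at most 50 mm and 8.59 degrees, less where a joint would pass 70% of its speed; a pose out of reach is approached as far as the arm can. A call with a number of a shift or a turn outside -1 to 1 is refused whole. A call with a gripper value outside its range is refused whole. The fingers move at their own pace and stop on an object; "newtons" is the grip in N (left out, the last holds). Time passes only in rows, so rows that do not move let the fingers close. It gives the time, the measured TCP pose, the force and the opening at its end, in the units of the state.
- telemetry.get_state(): the state, without advancing time (a new reading comes with each control period).
- cams.snapshot(name): name is "scene" or "side" or "wrist"; returns a dict with "image" (420x560x3 uint8, blue, green, red), "intrinsics" (3x3 intrinsics, pixels), "k1" (the pictures are not rectified: a ray, as slopes to the right and down, at radius r is drawn at 1 + k1 r^2 times it, then the intrinsics apply), "world_to_cam" (4x4, takes a point from world to camera coordinates). Camera axes: x right, y down, z forward; pixel columns grow to the right and rows downward; lengths in m; the calibration is good to about 2 mm. A picture is of the moment at which its call begins. There is no depth.
- job.finish_job(): hands the job in, once; it reports no verdict.
The state is a dict: "clock": time; "q": joint angles; "qd": joint speeds; "joint_torque": joint torques, N m; "tool_pos": TCP position; "eef_rot": TCP orientation; "contact_force": force on the tool from outside, world axes, zero at the start; "moment": the same for the moment, N m; "opening": opening from 0.0 (shut) to 1.0 (fully open).
Only numpy, scipy, OpenCV 4.12 (cv2) and the standard library are available. Lean on these libraries where they do the work, as an engineer would, in place of code of your own. Each camera call takes 0.05 s, during which the arm holds its last target.

TASK

Turn the hot plate up: with a fingertip against one side of the dial's grip bar, push the dial clockwise exactly four clicks from where it stands, without running on to a fifth, and then press the round orange heat key fully down and let it go. Push the bar lightly and do not take it between the fingers; leave the vial block on the plate, the bottle, the jar and the scale where they stand.

Things in the scene. Friction and masses are not known exactly. Their poses are not given: they have to be found in the camera images.
- hotplate: White laboratory hot plate, fixed to the bench, 320 mm deep (x) by 220 wide (y); origin at the centre of its underside, x away from its front, z up. Rear: 90 mm high, with a black round plate (176 mm across, top at 100 mm, centre at x = 58). Front: a console 112 mm long that slopes 12 degrees down to the front, black dial on its right (y = -45), orange key on its left (y = +65).
- dial_axis (a point): Fixed point on the dial's axis, at the surface of its disc. z is the axis, the console's normal, pointing up; x points up the slope, away from the front; y left. The disc is black, 66 mm across, 1.5 mm proud of the console. 10 dark ticks around it, 37 to 45 mm from the axis, 30 degrees apart, mark the click stops from lower left (135 degrees counterclockwise from x) clockwise to lower right.
- dial_tip (a point): Point inside the pointer end of the dial's grip bar, 28 mm from the axis, 7.5 mm above the disc; turns with the dial. x points from the axis to the pointer end, z along the axis. The bar is straight, black, 11 mm wide (flat sides 5.5 mm from its middle line), 15 mm high above the disc, and reaches from 31 mm on this side of the axis to 24 mm on the other; white line on top at this end.
- dial (a joint): Dial angle (rad), growing clockwise from above (up). Click stops every 30 degrees: 0 (pointer at the lower left tick), 0.524, 1.047 .. 4.712. It starts in one of the first four. A sprung ball holds it in a stop: 3 to 4 N at 23 mm from the axis starts it; the resistance fades half-way to the next stop, and there it snaps forward into that stop by itself, away from the finger.
- key_place (a point): Centre of the orange heat key's top when it is not pressed, 7 mm above the console; z is the console's normal, pointing up. The key is round, 24 mm across.
- heat_key (a joint): How far the heat key is pressed, in m: 0 released, 0.004 fully down (its top is then still 3 mm above the console). It springs back by itself; it takes 1.3 N to start and 5 N to press fully.
- vial_block: Aluminium block 80 x 80 x 40 mm with nine capped amber vials (61 mm high in all), loose on the black plate; origin at the centre of its underside.
- bottle: White plastic screw-cap bottle, 60 mm across, 125 mm high, loose on the bench; origin at the centre of its underside.
- jar: Glass jar with a red lid, 70 mm across, 85 mm high, loose on the bench; origin at the centre of its underside.
- scale: Flat black bench scale 160 x 200 x 19 mm, loose on the bench; origin at the centre of its underside.

How it is judged:
On the way, in this order (a step that is already met when the one before it is completed fails the run):
1. the dial stands at rest in the fourth click above its start (distance of dial_tip from where it was at the start of the episode between 0.0466 and 0.0501 m and velocity of joint dial between -0.2 and 0.2 rad/s), for 0.2 s.
2. the heat key is pressed down (value of joint heat_key above 0.003 m), for 0.02 s.
At the end, for the whole second after the job is handed in: The dial rests in the fourth click stop clockwise of the one it started in (120 degrees on, within about 7 degrees), the heat key has been pressed and is up again, and block, bottle, jar and scale stand within 10 to 15 mm of where they were (distance of dial_tip from where it was at the start of the episode between 0.0466 and 0.0501 m and velocity of joint dial between -0.1 and 0.1 rad/s and value of joint heat_key below 0.001 m and distance of vial_block from where it was at the start of the episode below 0.01 m and distance of each of bottle, jar, scale from where it was at the start of the episode below 0.015 m); the robot touches nothing.
It fails at once if the dial was run on past the fourth click (distance of dial_tip from where it was at the start of the episode above 0.0525 m).
It fails at once if the heat key was pressed before the dial was set (value of joint heat_key above 0.002 m and distance of dial_tip from where it was at the start of the episode below 0.0455 m).
It fails at once if the grip bar was taken between the fingers (contact force between each of dial_c14, dial_c15 and the fingers above 0.5 N).
It fails at once if the dial's bar was pushed hard (over 20 N) (contact force between any of dial_c14, dial_c15 and anything else above 20 N).
It fails at once if a bystander was shoved, tipped or lifted (distance of vial_block from where it was at the start of the episode above 0.015 m or distance of any of bottle, jar, scale from where it was at the start of the episode above 0.02 m or angle between any of bottle, jar's own z axis and vertical above 0.3 rad).
It also fails if it takes over 58 s, if anything falls off the work surface, if the arm or the gripper's body presses on something with over 40 N, if the wrist force passes 120 N, or if a joint passes its speed limit or range.

## Working session

There is one attempt and no reset: what is moved stays moved. The work goes in short steps, Python scripts to look and compute and a tool call to move; the robot and the scene stay as the last step left them, time stands still between calls to the robot, and variables do not carry over. Pictures are saved under pics/ and viewed, and the job is handed in when it is done.

Besides the shell and the picture viewer there is one more tool, called after "Call:" by a JSON object that holds its "method" and its "body", one argument or row to a line. send_rows: Moves the arm, as the interface text tells. Its arguments: {"type":"object","properties":{"commands":{"type":"array"},"newtons":{"type":"number"}},"required":["commands"]}

```bash
mkdir -p pics; ls
python3 - <<'E'
from plant import telemetry, cams, job, r
import cv2
s=telemetry.get_state();print(s)
for n in("scene","side","wrist"):
    c=cams.snapshot(n);cv2.imwrite(f"pics/{n}0.png",c["image"]);print(n,c["intrinsics"].tolist(),c["k1"],c["world_to_cam"].tolist())
E
```

```text
pics
{'clock': 0.0, 'q': array([ 1.20880159,  0.6900187 , -0.19451668,  1.56633907,  0.1573535 ,
        0.90250389, -0.21509715]), 'qd': array([-0.00116343, -0.00176797,  0.00016278, -0.00014501, -0.00071461,
       -0.00203637,  0.00069818]), 'joint_torque': array([-3.76724065e-04, -5.27558291e+01, -1.26694813e+00, -1.53428096e+01,
       -5.26614860e-02,  6.54770178e-03,  1.70013332e-04]), 'tool_pos': array([ 0.24066168, -0.57611996,  0.23788978]), 'eef_rot': array([-0.69310744, -0.1396991 ,  0.69348614, -0.13843126]), 'contact_force': array([ 0.64370081,  0.04692453, -0.56186508]), 'moment': array([0.01444313, 0.03535256, 0.01700113]), 'opening': 0.9991437937510897}
scene [[448.1582309539874, 0.0, 273.12203062412834], [0.0, 448.1582309539874, 208.38001857582563], [0.0, 0.0, 1.0]] -0.11681523595000323 [[0.7764605443644648, 0.6301265450452035, -0.007039905868263446, -0.4485933983991731], [0.4564843773703101, -0.57012489580633, -0.6830663338202679, -0.22535910845027715], [-0.43443185456648925, 0.5271604503481048, -0.7303224105329813, 1.2709159294326413], [0.0, 0.0, 0.0, 1.0]]
side [[407.4652582808491, 0.0, 282.611637454359], [0.0, 407.4652582808491, 206.55389241638503], [0.0, 0.0, 1.0]] -0.1022137145668229 [[-0.9981499399305093, -0.06023120177028305, -0.008300587330304681, 0.582068338503918], [-0.024217303287960335, 0.5190733244164647, -0.8543865671349816, 0.10230201451645185], [0.055769343175076994, -0.85260488282237, -0.5195716448664933, 0.9435117894422506], [0.0, 0.0, 0.0, 1.0]]
wrist [[346.5403759451057, 0.0, 282.2303141335126], [0.0, 346.5403759451057, 205.79633586668496], [0.0, 0.0, 1.0]] -0.08470225550687654 [[0.38606319805442246, -0.9224703056761803, -0.0019344905505215134, -0.6223618771146254], [-0.8833124207691158, -0.3702781238344881, 0.28749483182245217, -0.039625089029948594], [-0.2659217449232017, -0.10928241466635795, -0.9577802354515847, 0.3904162281036408], [0.0, 0.0, 0.0, 1.0]]
```

View pics/scene0.png

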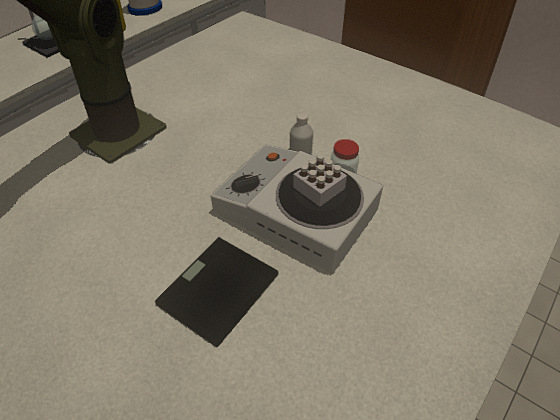

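View pics/side0.png

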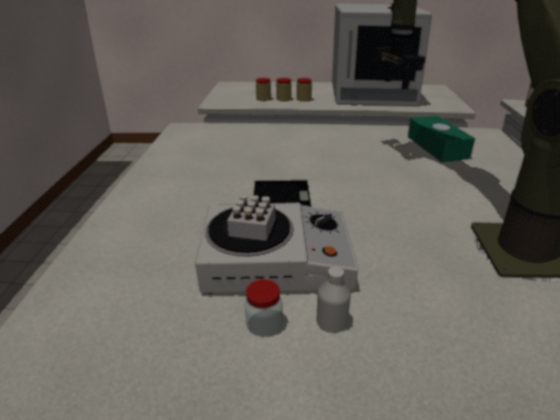

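View pics/wrist0.png

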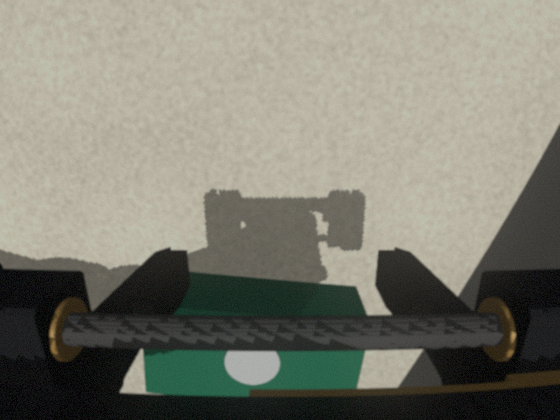

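The scene camera shows the hot plate centred near (300,200), with the dial at (246,183) and the key at (272,156). The scale is at (217,290), and the bottle and jar are behind the plate. The wrist view shows only bench and a green box. I'll enlarge the console next.

Run:
```python
import cv2
a=cv2.imread("pics/scene0.png")[135:275,200:390];cv2.imwrite("pics/sc1.png",cv2.resize(a,None,fx=4.2,fy=4.2,interpolation=cv2.INTER_CUBIC))
a=cv2.imread("pics/scene0.png")[140:210,205:305];cv2.imwrite("pics/sc2.png",cv2.resize(a,None,fx=8,fy=8,interpolation=cv2.INTER_CUBIC))
a=cv2.imread("pics/side0.png")[195:295,195:360];cv2.imwrite("pics/si1.png",cv2.resize(a,None,fx=4.8,fy=4.8,interpolation=cv2.INTER_CUBIC))
```

```text
(no output)
```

View pics/sc1.png

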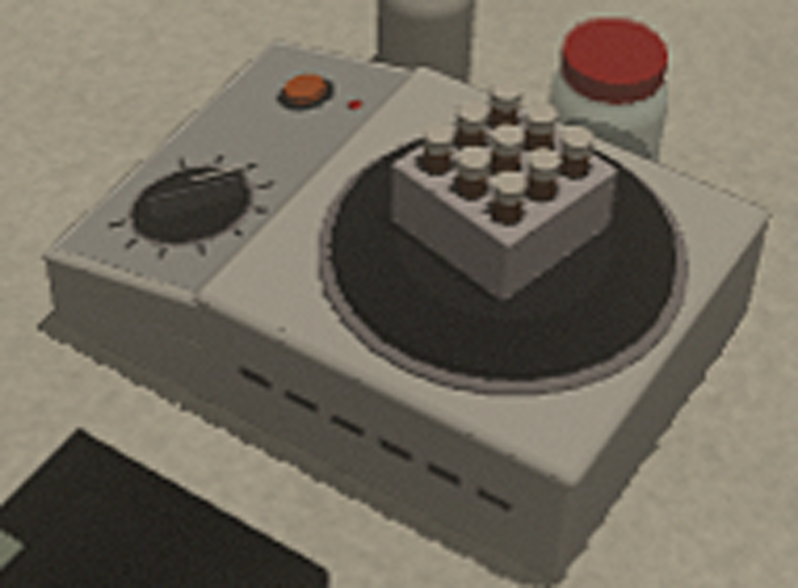

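View pics/sc2.png

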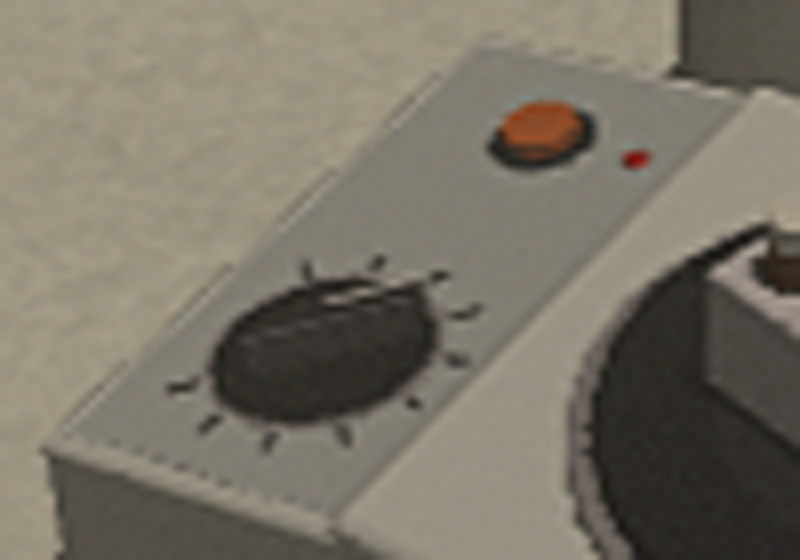

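View pics/si1.png

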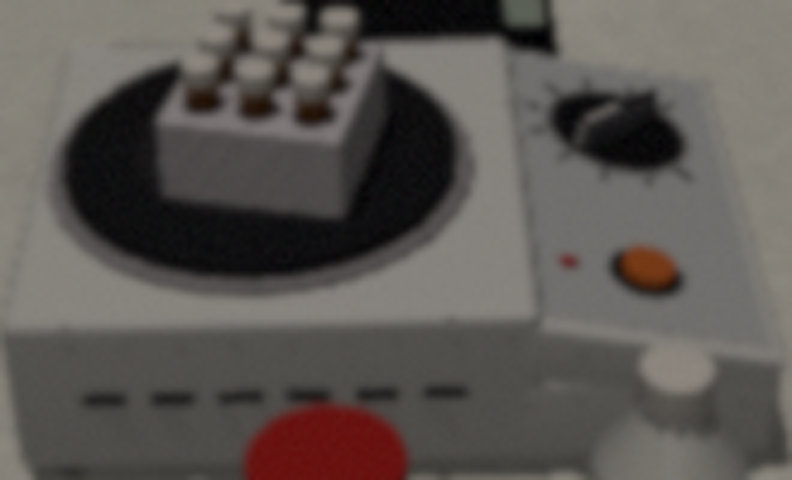

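```bash
cat > h.py <<'E'
import numpy as np, cv2, json
from scipy.optimize import least_squares
def dist(c): return np.array([c["k1"],0,0,0,0.])
def proj(c,P):
    T=np.array(c["world_to_cam"]);P=np.atleast_2d(P)@T[:3,:3].T+T[:3,3]
    s=P[:,:2]/P[:,2:];r2=(s**2).sum(1,keepdims=True);K=np.array(c["intrinsics"])
    return s*(1+c["k1"]*r2)@K[:2,:2].T+K[:2,2]
def ray(c,px):
    s=cv2.undistortPoints(np.array(px,float).reshape(-1,1,2),np.array(c["intrinsics"]),dist(c)).reshape(-1,2)
    T=np.array(c["world_to_cam"]);R=T[:3,:3]
    d=np.c_[s,np.ones(len(s))]@R; return -R.T@T[:3,3],d/np.linalg.norm(d,axis=1,keepdims=True)
def onplane(c,px,p0,n):
    o,d=ray(c,px);t=((p0-o)@n)/(d@n);return o+d*t[:,None]
th=np.radians(12)
LC=112*np.cos(th)
xc=-160+LC; zf=90-112*np.sin(th)
def toW(pose,P):
    c,s=np.cos(pose[2]),np.sin(pose[2]);P=np.atleast_2d(P)/1000.
    return np.c_[c*P[:,0]-s*P[:,1]+pose[0],s*P[:,0]+c*P[:,1]+pose[1],P[:,2]]
E
cat > fit.py <<'E'
from h import *
from plant import cams
S={n:cams.snapshot(n) for n in("scene","side")}
for n in S: S[n]={k:(v if k=="k1" else v.tolist()) for k,v in S[n].items() if k!="image"}
json.dump(S,open("cams.json","w"))
u=lambda l,s,o:[((a+.5)/s-.5+o[0],(b+.5)/s-.5+o[1]) for a,b in l]
M=np.array([(-160,-110,zf),(-160,110,zf),(xc,-110,90),(xc,110,90),(160,-110,90),(160,110,90)])
sc=np.array(u([(45,450),(475,40),(340,525),(745,95)],8,(205,140))+u([(570,487),(768,215)],4.2,(200,135)))
si=np.array(u([(708,82),(783,357),(505,40),(538,320),(68,45),(10,328)],4.8,(195,195)))
def f(p,use=(1,1)):
    W=toW(p,M);return np.r_[(proj(S["scene"],W)-sc).ravel()*use[0],(proj(S["side"],W)-si).ravel()*use[1]]
for use in((1,1),(1,0),(0,1)):
    o=least_squares(f,[.6,0,0],args=(use,),loss="soft_l1");print(o.x,np.degrees(o.x[2]));print(f(o.x).reshape(-1,2).round(1).tolist())
    if use==(1,1): pose=o.x
print("tops",toW(pose,M).round(4).tolist())
def tri(a,b):
    o1,d1=ray(S["scene"],[a]);o2,d2=ray(S["side"],[b]);d1=d1[0];d2=d2[0]
    A=np.c_[d1,-d2];t=np.linalg.lstsq(A,o2-o1,rcond=None)[0];p,q=o1+d1*t[0],o2+d2*t[1]
    return (p+q)/2,np.linalg.norm(p-q)
def loc(P): # world->plate local mm
    c,s=np.cos(pose[2]),np.sin(pose[2]);d=P-np.r_[pose[:2],0];return np.r_[c*d[0]+s*d[1],-s*d[0]+c*d[1],d[2]]*1000
for nm,a,b in(("key",(541,127),(648,268)),("dial",(325,355),(618,131))):
    P,e=tri(u([a],8,(205,140))[0],u([b],4.8,(195,195))[0]);l=loc(P);print(nm,P,e*1e3,l,"console z",90+(l[0]-xc)*np.tan(th))
E
python3 fit.py
```

```text
[0.58974996 0.06330526 0.0931226 ] 5.335532139472111
[[-2.2, -3.1], [-0.1, -3.5], [0.1, -0.1], [3.9, -2.3], [0.5, -1.8], [0.5, -3.0], [0.5, -3.9], [2.4, -3.0], [-2.2, -2.4], [-1.8, -2.8], [0.4, -1.3], [-1.2, -1.8]]
[0.59338318 0.05733185 0.0934068 ] 5.35181558260229
[[-2.9, -0.9], [-0.5, -1.8], [-0.5, 2.3], [3.6, -0.5], [0.4, 1.0], [0.6, -0.9], [-1.2, -5.3], [0.2, -4.9], [-3.7, -3.7], [-3.6, -4.8], [-0.6, -2.6], [-2.3, -3.8]]
[0.58766145 0.07127044 0.08887675] 5.092262800351296
[[-0.3, -5.7], [1.6, -5.5], [1.7, -2.8], [5.4, -4.3], [1.5, -4.8], [1.5, -5.1], [1.8, -2.0], [3.7, -0.1], [-1.3, -0.6], [-1.0, -0.1], [0.8, 0.3], [-1.3, 0.7]]
tops [[0.4407, -0.0611, 0.0667], [0.4202, 0.158, 0.0667], [0.5497, -0.0509, 0.09], [0.5293, 0.1681, 0.09], [0.7593, -0.0313, 0.09], [0.7388, 0.1877, 0.09]]
key [0.47868776 0.1201942  0.07479218] 1.2829650300711666 [-105.29100357   66.96990988   74.7921832 ] console z 78.34264680242887
dial [0.48932951 0.00922457 0.07045304] 0.5217586654731564 [-105.01421153  -44.50846676   70.45303521] console z 78.40148076575655
```

```bash
cat >> fit.py <<'E'
print("---- free")
def g(p):
    M2=np.array([(-160,-110,p[5]),(-160,110,p[5]),(p[3],-110,p[4]),(p[3],110,p[4]),(160,-110,p[6]),(160,110,p[6])])
    W=toW(p[:3],M2);return np.r_[(proj(S["scene"],W)-sc).ravel(),(proj(S["side"],W)-si).ravel()]
o=least_squares(g,[.6,0,0,-50,90,67,90]);print(o.x.round(4));print(g(o.x).reshape(-1,2).round(1).tolist())
W=[]
for a,b in zip(sc,si):
    P,e=tri(a,b);W.append(P);print(P.round(4),round(e*1e3,1),loc(P).round(1))
W=np.array(W)
for i,j in((0,1),(2,3),(4,5),(0,2),(1,3),(2,4),(3,5)):print(i,j,np.linalg.norm(W[i]-W[j]).round(4))
E
python3 fit.py | sed -n '/free/,$p'
```

```text
---- free
[ 5.90800e-01  6.28000e-02  9.16000e-02 -5.63253e+01  8.31277e+01
  5.69121e+01  8.45006e+01]
[[-1.5, 0.3], [0.3, -0.2], [-1.8, 1.4], [2.0, -0.7], [0.4, 0.4], [0.4, -0.8], [-0.2, -0.6], [1.3, 0.8], [-0.2, -0.1], [0.5, -0.3], [0.3, 0.5], [-1.4, 0.2]]
[ 0.4421 -0.0584  0.0565] 1.9 [-158.3 -107.4   56.5]
[0.4231 0.1556 0.0577] 1.7 [-157.4  107.4   57.7]
[ 0.5452 -0.0477  0.0849] 2.0 [ -54.7 -106.4   84.9]
[0.5236 0.164  0.0811] 4.5 [-56.5 106.4  81.1]
[ 0.7602 -0.0325  0.0858] 1.5 [ 160.8 -111.2   85.8]
[0.7391 0.1851 0.0832] 2.3 [160.1 107.4  83.2]
0 1 0.2149
2 3 0.2128
4 5 0.2186
0 2 0.1074
1 3 0.1036
2 4 0.2156
3 5 0.2165
```

Run:
```python
from h import *
from plant import telemetry,cams
from scipy.spatial.transform import Rotation as R
s=telemetry.get_state();c=cams.snapshot("wrist");T=c["world_to_cam"]
Rt=R.from_quat(s["eef_rot"]).as_matrix();print(Rt.round(3))
C=-T[:3,:3].T@T[:3,3];print("cam",C,"in tool",Rt.T@(C-s["tool_pos"]));print("cam axes in tool (cols)",(Rt.T@T[:3,:3].T).round(3))
X=np.eye(4);X[:3,:3]=Rt;X[:3,3]=s["tool_pos"];np.save("Ttc.npy",T@X)
# desired: tool x along -console normal, jaws along plate y
yaw=0.0925
for sgn in(1,-1):
  Rz=R.from_euler("z",yaw).as_matrix()
  n=Rz@np.array([-np.sin(th),0,np.cos(th)]);y=Rz@np.array([0,sgn,0]);x=-n;z=np.cross(x,y)
  D=np.c_[x,y,z];print(sgn,np.degrees(R.from_matrix(D@Rt.T).as_rotvec()),(D@(Rt.T@(C-s["tool_pos"]))))
```

```text
[[-0.     0.386 -0.923]
 [ 0.    -0.923 -0.386]
 [-1.    -0.     0.   ]]
cam [ 0.30922521 -0.54633994  0.38467439] in tool [-0.14613846 -0.00160038 -0.07465903]
cam axes in tool (cols) [[ 0.    -0.287  0.958]
 [ 1.     0.001 -0.   ]
 [-0.     0.958  0.287]]
1 [-16.68359868  -4.18944664 161.80570508] [-0.10282153 -0.01114546  0.12742249]
-1 [  2.89099512 -11.69568348 -17.31929822] [0.04231353 0.00553245 0.15846746]
```

Call:
{"method": "send_rows", "body": {
  "commands": [0.06, 0.19, 0, 0.003, -0.011, -0.016, 1, 0.06, 0.19, 0, 0.003, -0.011, -0.016, 1, 0.06, 0.19, 0, 0.003, -0.011, -0.016, 1, 0.06, 0.19, 0, 0.003, -0.011, -0.016, 1, 0.06, 0.19, 0, 0.003, -0.011, -0.016, 1, 0.06, 0.19, 0, 0.003, -0.011, -0.016, 1, 0.06, 0.19, 0, 0.003, -0.011, -0.016, 1, 0.06, 0.19, 0, 0.003, -0.011, -0.016, 1, 0.06, 0.19, 0, 0.003, -0.011, -0.016, 1, 0.06, 0.19, 0, 0.003, -0.011, -0.016, 1, 0.06, 0.19, 0, 0.003, -0.011, -0.016, 1, 0.06, 0.19, 0, 0.003, -0.011, -0.016, 1],
  "newtons": 10
}}

```text
clock: 1.6
tool_pos: [0.4177, -0.0156, 0.2407]
eef_rot: [0.782, 0.026, -0.622, 0.021]
contact_force: [1.1, -0.1, -0.1]
opening: 0.005
```

```bash
cat > st.py <<'E'
import sys
from h import *
from plant import telemetry,cams
from scipy.spatial.transform import Rotation as R
s=telemetry.get_state()
def desired(yaw=0.0925,tilt=th,extra=0):
  Rz=R.from_euler("z",yaw).as_matrix()
  n=Rz@np.array([-np.sin(tilt),0,np.cos(tilt)]);y=Rz@np.array([0,-1,0]);x=-n
  D=np.c_[x,y,np.cross(x,y)]
  return R.from_rotvec(n*extra).as_matrix()@D
def show(extra=0):
  Rt=R.from_quat(s["eef_rot"]).as_matrix()
  print("t",round(s["clock"],2),"tcp",s["tool_pos"].round(4),"F",s["contact_force"].round(2),"open",round(s["opening"],3))
  print("turn frac",(np.degrees(R.from_matrix(desired(extra=extra)@Rt.T).as_rotvec())/90).round(4))
E
python3 - <<'E'
from st import *
show()
E
```

```text
t 1.6 tcp [ 0.4177 -0.0156  0.2407] F [ 1.13 -0.12 -0.06] open 0.005
turn frac [-0.0006  0.0107  0.0157]
```

Call:
{"method": "send_rows", "body": {
  "commands": [0.04, 0.15, -0.04, 0, 0.005, 0.008, 1, 0.04, 0.12, -0.04, 0, 0.005, 0.008, 1, 0, 0, 0, 0, 0, 0, 1]
}}

```text
clock: 1.9
tool_pos: [0.4408, 0.0626, 0.2214]
eef_rot: [0.778, 0.042, -0.626, 0.032]
contact_force: [-0.0, -0.3, -0.8]
opening: 0.004
```

Run:
```python
from st import *
show()
c=cams.snapshot("wrist");cv2.imwrite("pics/w1.png",c["image"])
import pickle;pickle.dump(c,open("w1.pkl","wb"))
```

```text
t 1.9 tcp [0.4408 0.0626 0.2214] F [-0.03 -0.3  -0.8 ] open 0.004
turn frac [-0.0023  0.0046 -0.0091]
```

View pics/w1.png

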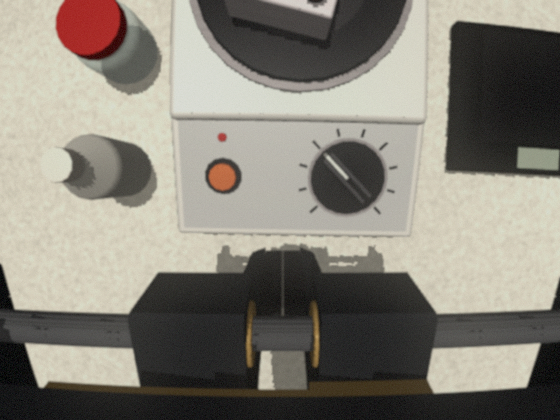

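Run:
```python
import cv2
a=cv2.imread("pics/w1.png")[110:245,170:430];cv2.imwrite("pics/w1c.png",cv2.resize(a,None,fx=3,fy=3,interpolation=cv2.INTER_CUBIC))
a=cv2.imread("pics/w1.png")[125:225,295:405];cv2.imwrite("pics/w1d.png",cv2.resize(a,None,fx=6,fy=6,interpolation=cv2.INTER_CUBIC))
```

```text
(no output)
```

View pics/w1c.png

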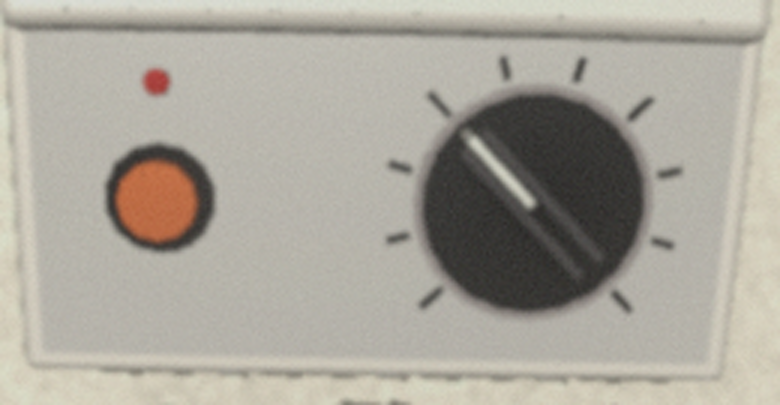

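View pics/w1d.png

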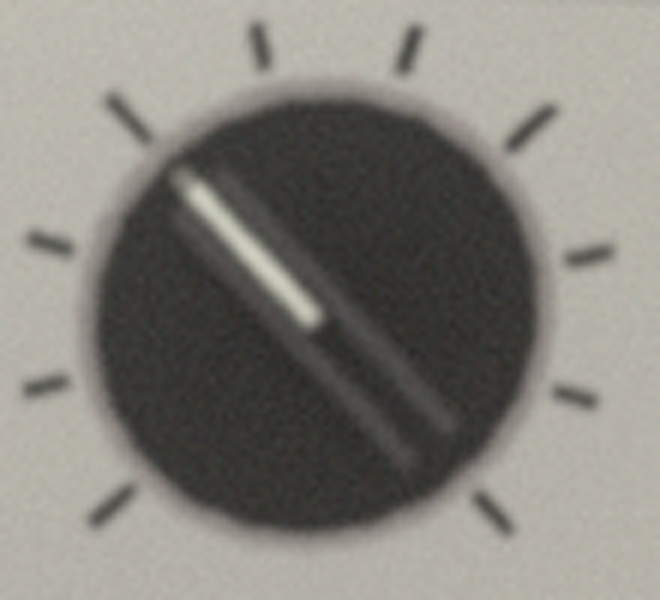

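```bash
cat > fit2.py <<'E'
from h import *
import pickle
from scipy.spatial.transform import Rotation as R
c=pickle.load(open("w1.pkl","rb"))
S=json.load(open("cams.json"))
# ticks order 135,105,...-135: (inner, outer) in w1d crop
tk=[((132,488),(92,523)),((67,382),(25,391)),((71,249),(29,237)),((150,138),(108,97)),((264,68),(257,24)),((404,72),(417,27)),((510,148),(553,107)),((568,262),(612,250)),((556,391),(597,403)),((476,494),(511,533))]
px=np.array([((a+.5)/6-.5+295,(b+.5)/6-.5+125) for t in tk for a,b in t])
tks=[(307,270),(378,262),(440,275),(468,312),(457,360),(413,403),(345,437),(270,440),(208,425),(182,387)]
ps=np.array([((a+.5)/8-.5+205,(b+.5)/8-.5+140) for a,b in tks])
ang=np.radians(135-30*np.arange(10))
def frame(p,tilt=th):
    Rz=R.from_euler("z",p[3]).as_matrix();X=Rz@[np.cos(tilt),0,np.sin(tilt)];Y=Rz@[0,1,0];return np.c_[X,Y,np.cross(X,Y)]
def pts(p,rs,h=0,tilt=th):
    F=frame(p,tilt);return np.array([p[:3]+F@[r*np.cos(a),r*np.sin(a),h] for a in ang for r in rs])
def fw(p): return (proj(c,pts(p,(.037,.045),-.0015))-px).ravel()
def fs(p): return (proj(S["scene"],pts(p,(.041,),-.0015))-ps).ravel()
if __name__=="__main__":
    p0=[.489,.009,.075,.0925]
    for nm,f in(("wrist",fw),("scene",fs),("both",lambda p:np.r_[fw(p),fs(p)])):
        o=least_squares(f,p0,loss="soft_l1");J=o.jac;print(nm,o.x.round(4),"rms",np.sqrt((f(o.x)**2).mean()).round(2),"sig mm",(1e3*np.sqrt(np.diag(np.linalg.inv(J.T@J)))*.4).round(1))
    ft=lambda p:(proj(c,pts(p,(.037,.045),-.0015,p[4]))-px).ravel()
    o=least_squares(ft,p0+[.2]);print("tilt free",o.x.round(4),np.degrees(o.x[4]))
    # key: intersect wrist ray with height above dial plane
    p=least_squares(fw,p0).x;F=frame(p)
    k=((157+.5)/3-.5+170,(201+.5)/3-.5+110)
    for h in(.0055,):
        K=onplane(c,[k],p[:3]+F[:,2]*h,F[:,2])[0];print("key",K.round(4),"in dial frame",(F.T@(K-p[:3])).round(4))
    # check bar line
    for q in((182,175),(318,320)):
        q=((q[0]+.5)/6-.5+295,(q[1]+.5)/6-.5+125);P=onplane(c,[q],p[:3]+F[:,2]*.015,F[:,2])[0];l=F.T@(P-p[:3]);print("bar line",l.round(4),np.degrees(np.arctan2(l[1],l[0])))
    np.save("dial.npy",p)
E
python3 fit2.py
```

```text
wrist [0.4889 0.0121 0.0758 0.0876] rms 0.51 sig mm [0.1 0.2 0.7 2.1]
scene [0.495  0.0035 0.0818 0.0874] rms 0.19 sig mm [4.4 4.6 6.1 8.3]
both [0.4889 0.0115 0.0729 0.0876] rms 0.56 sig mm [0.1 0.1 0.3 2.1]
tilt free [0.4889 0.0121 0.0758 0.0877 0.2078] 11.903850506987663
key [0.4786 0.1211 0.0813] in dial frame [0.0005 0.1094 0.0055]
bar line [0.0232 0.023  0.015 ] 44.75156667684016
bar line [0.0035 0.003  0.015 ] 41.05418021136339
```

```bash
cat > tgt.py <<'E'
from st import *
from fit2 import frame
p=np.load("dial.npy");F=frame(p);ZN=F[:,2]
HW,HT=.009,.0175   # half pad width, half fist thickness along jaws
def target(phi,e,clear=0,h=.008,rc=.023,ZO=.0015):
    """phi, e in deg: bar angle, tool turn; returns world TCP"""
    d=np.radians(e-phi)
    cs=np.array([(sx*HW,-HT) for sx in(-1,1)])@np.array([[np.cos(d),np.sin(d)],[-np.sin(d),np.cos(d)]])
    i=cs[:,1].argmin();x=cs[i,0] if abs(d)>.05 else 0
    l=np.array([rc-x,.0055-cs[i,1]+clear]);a=np.radians(phi)
    l=np.array([np.cos(a)*l[0]-np.sin(a)*l[1],np.sin(a)*l[0]+np.cos(a)*l[1],h])
    return p[:3]+[0,0,ZO]+F@l
def go(phi,e,**k):
    Rt=R.from_quat(s["eef_rot"]).as_matrix();P=target(phi,e,**k)
    rv=np.degrees(R.from_matrix(desired(yaw=p[3],extra=np.radians(e))@Rt.T).as_rotvec())/90
    D=P-s["tool_pos"];print("to",phi,e,k,"pos",P.round(4),"shift frac",(D/.25).round(4),"mm",(D*1e3).round(1),"turn frac",rv.round(4))
E
python3 - <<'E'
from tgt import *
show();print(s["q"].round(3))
go(45,45,clear=.012,h=.04);go(45,45,clear=.012);go(45,45)
for ph,e in((30,40),(15,30),(0,20),(-15,5),(-30,-5),(-45,-15),(-60,-20)):print(ph,e,target(ph,e).round(4))
E
```

```text
t 1.95 tcp [0.4397 0.0604 0.2216] F [-0.33 -0.23 -0.03] open 0.006
turn frac [-0.0018  0.0039 -0.007 ]
[-0.343  0.439  0.115  2.312 -0.118  0.18  -1.598]
to 45 45 {'clear': 0.012, 'h': 0.04} pos [0.4687 0.0515 0.1146] shift frac [ 0.1159 -0.0355 -0.4277] mm [  29.    -8.9 -106.9] turn frac [-0.1065 -0.0069  0.4788]
to 45 45 {'clear': 0.012} pos [0.4753 0.0521 0.0833] shift frac [ 0.1424 -0.0332 -0.5529] mm [  35.6   -8.3 -138.2] turn frac [-0.1065 -0.0069  0.4788]
to 45 45 {} pos [0.4843 0.0444 0.0851] shift frac [ 0.1784 -0.0641 -0.5458] mm [  44.6  -16.  -136.5] turn frac [-0.1065 -0.0069  0.4788]
30 40 [0.4966 0.0484 0.0878]
15 30 [0.5038 0.0445 0.0892]
0 20 [0.5098 0.0391 0.0904]
-15 5 [0.5159 0.0321 0.0916]
-30 -5 [0.5186 0.0247 0.092 ]
-45 -15 [0.5195 0.017  0.0921]
-60 -20 [0.5174 0.0108 0.0915]
```

Run:
```python
from tgt import *
go(45,30,clear=.012,h=.04);go(45,30,clear=.012)
```

```text
to 45 30 {'clear': 0.012, 'h': 0.04} pos [0.4648 0.0494 0.1138] shift frac [ 0.1002 -0.0438 -0.4312] mm [  25.1  -10.9 -107.8] turn frac [-0.0716 -0.0033  0.3158]
to 45 30 {'clear': 0.012} pos [0.4714 0.05   0.0825] shift frac [ 0.1267 -0.0414 -0.5564] mm [  31.7  -10.4 -139.1] turn frac [-0.0716 -0.0033  0.3158]
```

Call:
{"method": "send_rows", "body": {
  "commands": [0.02, -0.01, -0.08, -0.014, 0, 0.063, 1, 0.02, -0.01, -0.08, -0.014, 0, 0.063, 1, 0.02, -0.01, -0.08, -0.014, 0, 0.063, 1, 0.02, -0.01, -0.08, -0.014, 0, 0.063, 1, 0.02, -0.01, -0.08, -0.014, 0, 0.063, 1, 0, 0, 0, 0, 0, 0, 1]
}}

```text
clock: 2.55
tool_pos: [0.464, 0.0444, 0.1534]
eef_rot: [0.75, 0.161, -0.615, 0.184]
contact_force: [-0.1, -0.1, 0.6]
opening: 0.003
```

Run:
```python
from tgt import *
show();print(s["q"].round(3))
go(45,30,clear=.012,h=.04);go(45,30,clear=.012)
for n in("wrist","side","scene"):cv2.imwrite(f"pics/{n}2.png",cams.snapshot(n)["image"])
```

```text
t 2.55 tcp [0.464  0.0444 0.1534] F [-0.08 -0.11  0.57] open 0.003
turn frac [ 0.0541 -0.0052 -0.2511]
[-0.216  0.609  0.005  2.304  0.568  0.043 -1.853]
to 45 30 {'clear': 0.012, 'h': 0.04} pos [0.4648 0.0494 0.1138] shift frac [ 0.0032  0.0202 -0.1585] mm [  0.8   5.  -39.6] turn frac [-0.0124 -0.011   0.0725]
to 45 30 {'clear': 0.012} pos [0.4714 0.05   0.0825] shift frac [ 0.0297  0.0225 -0.2837] mm [  7.4   5.6 -70.9] turn frac [-0.0124 -0.011   0.0725]
```

View pics/wrist2.png

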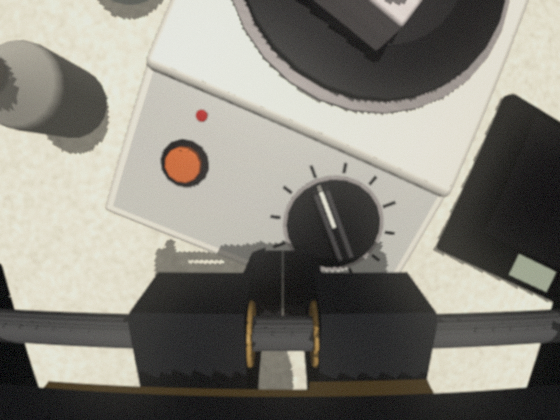

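View pics/side2.png

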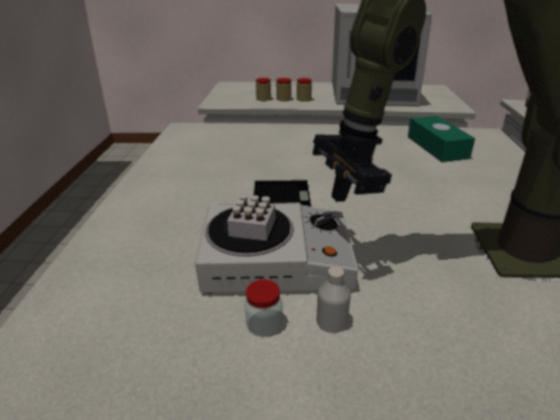

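```bash
sed -i 's/yaw=p\[3\],extra/yaw=p[3],tilt=np.radians(TILT),extra/; s/^HW,HT/TILT=0.\nHW,HT/' tgt.py
# apply extra about vertical for tilt 0 : n is tool axis already
python3 - <<'E'
from tgt import *
import tgt
for t in(0,-5,-10):
    tgt.TILT=t;print(t);go(45,30,clear=.012,h=.04)
E
```

```text
0
to 45 30 {'clear': 0.012, 'h': 0.04} pos [0.4648 0.0494 0.1138] shift frac [ 0.0042  0.0174 -0.1611] mm [  1.1   4.3 -40.3] turn frac [-0.017   0.1228  0.0752]
-5
to 45 30 {'clear': 0.012, 'h': 0.04} pos [0.4648 0.0494 0.1138] shift frac [ 0.0042  0.0174 -0.1611] mm [  1.1   4.3 -40.3] turn frac [-0.0186  0.1784  0.0756]
-10
to 45 30 {'clear': 0.012, 'h': 0.04} pos [0.4648 0.0494 0.1138] shift frac [ 0.0042  0.0174 -0.1611] mm [  1.1   4.3 -40.3] turn frac [-0.0201  0.2339  0.0758]
```

Call:
{"method": "send_rows", "body": {
  "commands": [0, 0, 0, -0.005, 0.045, 0.025, 1, 0, 0, 0, -0.005, 0.045, 0.025, 1, 0, 0, 0, -0.005, 0.045, 0.025, 1, 0, 0, 0, -0.005, 0.045, 0, 1, 0, 0, 0, 0, 0, 0, 1]
}}

```text
clock: 3.2
tool_pos: [0.4594, 0.0449, 0.1572]
eef_rot: [-0.638, -0.222, 0.709, -0.202]
contact_force: [-0.2, -0.4, 0.9]
opening: 0.003
```

Run:
```python
from tgt import *
import tgt
show();print(s["q"].round(3))
tgt.TILT=-5
go(45,30,clear=.012,h=.04);go(45,30,clear=.012)
```

```text
t 3.2 tcp [0.4594 0.0449 0.1572] F [-0.21 -0.44  0.89] open 0.003
turn frac [ 0.0318 -0.1924 -0.3306]
[ 0.089  0.686 -0.444  2.023  0.433  0.633 -1.609]
to 45 30 {'clear': 0.012, 'h': 0.04} pos [0.4648 0.0494 0.1138] shift frac [ 0.0214  0.0182 -0.1736] mm [  5.3   4.6 -43.4] turn frac [-0.0021 -0.0113  0.0011]
to 45 30 {'clear': 0.012} pos [0.4714 0.05   0.0825] shift frac [ 0.0479  0.0206 -0.2988] mm [ 12.    5.1 -74.7] turn frac [-0.0021 -0.0113  0.0011]
```

Call:
{"method": "send_rows", "body": {
  "commands": [0.01, 0.005, -0.06, 0, -0.002, 0, 1, 0.01, 0.005, -0.06, 0, -0.002, 0, 1, 0.01, 0.005, -0.06, 0, -0.002, 0, 1, 0.01, 0.004, -0.03, 0, 0, 0, 1, 0, 0, 0, 0, 0, 0, 1]
}}

```text
clock: 3.7
tool_pos: [0.4665, 0.0497, 0.1051]
eef_rot: [-0.643, -0.22, 0.705, -0.202]
contact_force: [0.5, -0.0, 0.7]
opening: 0.003
```

```bash
cat > chk.py <<'E'
from tgt import *
import tgt,sys
tgt.TILT=-6
def look(tag,full=False):
    for n,b,f in(("side",(190,270,290,370),7),("scene",(130,220,195,305),6)):
        a=cams.snapshot(n)["image"]
        a=a[b[0]:b[1],b[2]:b[3]];a=cv2.resize(a,None,fx=f,fy=f,interpolation=cv2.INTER_CUBIC);a=cv2.convertScaleAbs(a,alpha=1.6,beta=15);cv2.imwrite(f"pics/{n}_{tag}.png",a)
    cv2.imwrite(f"pics/wrist_{tag}.png",cams.snapshot("wrist")["image"])
E
python3 - <<'E'
from chk import *
show();print(s["q"].round(3))
go(45,30,clear=.012,h=.04);go(45,30,clear=.012,h=.009)
look("a")
E
```

```text
t 3.7 tcp [0.4665 0.0497 0.1051] F [ 0.47 -0.01  0.69] open 0.003
turn frac [ 0.0321 -0.1836 -0.3281]
[ 0.033  0.774 -0.369  2.049  0.506  0.498 -1.677]
to 45 30 {'clear': 0.012, 'h': 0.04} pos [0.4648 0.0494 0.1138] shift frac [-0.0069 -0.0011  0.0347] mm [-1.7 -0.3  8.7] turn frac [-0.0047  0.0084  0.0036]
to 45 30 {'clear': 0.012, 'h': 0.009} pos [0.4712 0.05   0.0835] shift frac [ 0.0188  0.0012 -0.0866] mm [  4.7   0.3 -21.7] turn frac [-0.0047  0.0084  0.0036]
```

View pics/wrist_a.png

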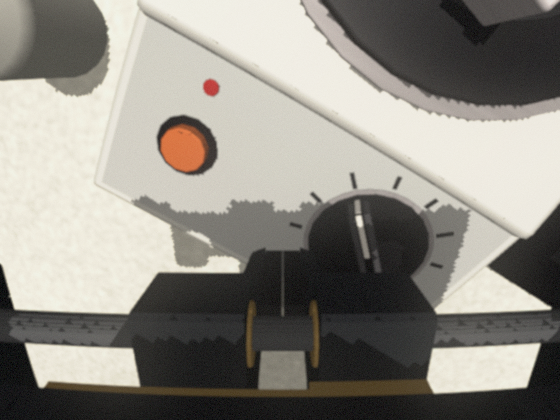

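View pics/scene_a.png

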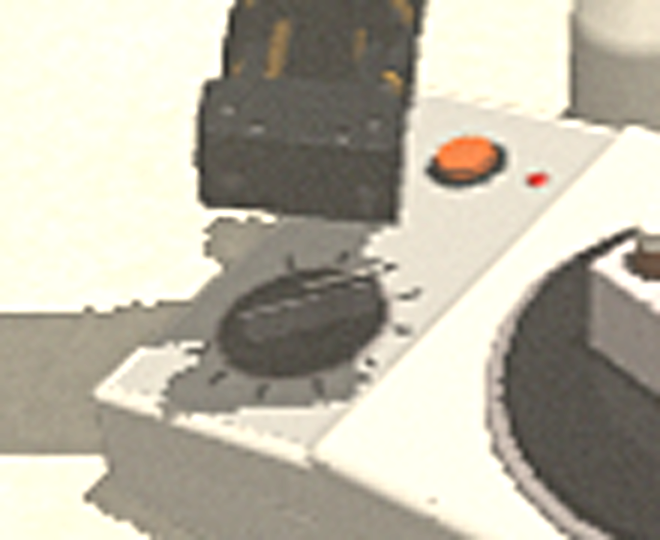

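View pics/side_a.png

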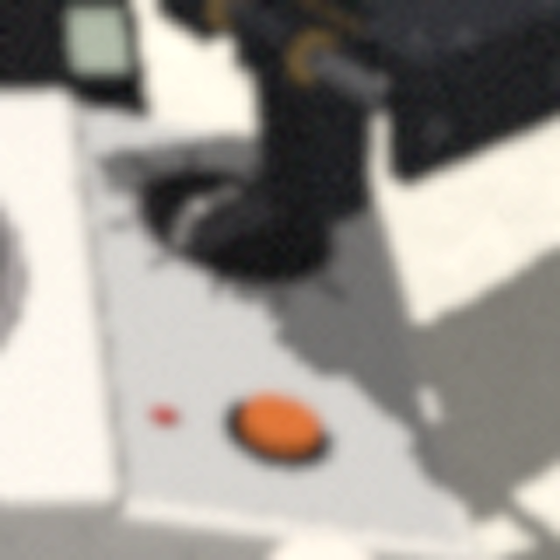

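Call:
{"method": "send_rows", "body": {
  "commands": [0.01, 0, -0.04, 0, 0, 0, 1, 0.01, 0, -0.035, 0, 0, 0, 1, 0, 0, -0.01, 0, 0, 0, 1, 0, 0, 0, 0, 0, 0, 1]
}}

```text
clock: 4.25
tool_pos: [0.4734, 0.0496, 0.0841]
eef_rot: [-0.645, -0.22, 0.704, -0.201]
contact_force: [-0.7, -0.6, -0.5]
opening: 0.005
```

Run:
```python
from chk import *
show();print(s["q"].round(3))
go(45,30,clear=.012,h=.009);go(45,30,clear=.0,h=.009)
P=np.load("Ttc.npy");c=cams.snapshot("wrist");Rt=R.from_quat(s["eef_rot"]).as_matrix()
for l in((0,0,0),(0,.0175,-.009),(0,-.0175,-.009),(0,.0125,-.009)):print(l,proj(c,s["tool_pos"]+Rt@np.array(l)).round(0))
a=c["image"][225:300,230:340];cv2.imwrite("pics/tip.png",cv2.convertScaleAbs(cv2.resize(a,None,fx=6,fy=6,interpolation=cv2.INTER_CUBIC),alpha=3,beta=0))
look("b")
```

```text
t 4.25 tcp [0.4734 0.0496 0.0841] F [-0.73 -0.63 -0.46] open 0.005
turn frac [ 0.0321 -0.1809 -0.3274]
[ 0.017  0.814 -0.341  2.043  0.532  0.457 -1.693]
to 45 30 {'clear': 0.012, 'h': 0.009} pos [0.4712 0.05   0.0835] shift frac [-0.0087  0.0015 -0.0024] mm [-2.2  0.4 -0.6] turn frac [-0.0053  0.0111  0.0042]
to 45 30 {'clear': 0.0, 'h': 0.009} pos [0.4802 0.0423 0.0852] shift frac [ 0.0273 -0.0294  0.0046] mm [ 6.8 -7.4  1.2] turn frac [-0.0053  0.0111  0.0042]
(0, 0, 0) [[285. 270.]]
(0, 0.0175, -0.009) [[323. 252.]]
(0, -0.0175, -0.009) [[247. 252.]]
(0, 0.0125, -0.009) [[313. 252.]]
```

View pics/tip.png

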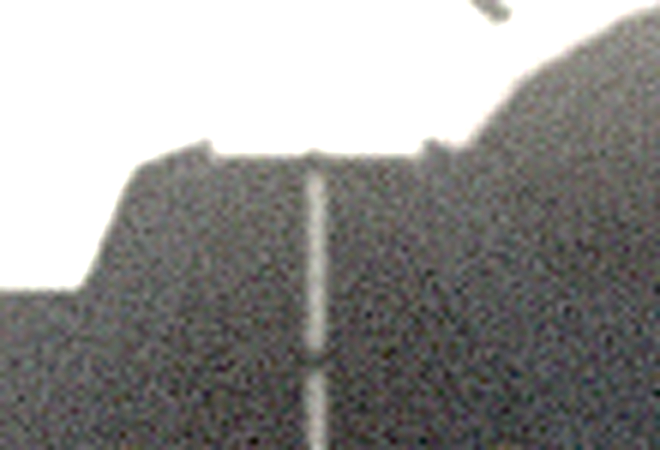

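View pics/scene_b.png

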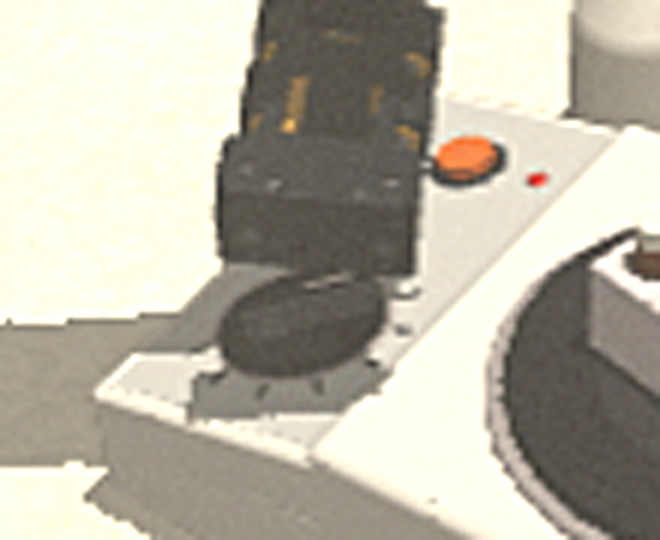

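View pics/wrist_b.png

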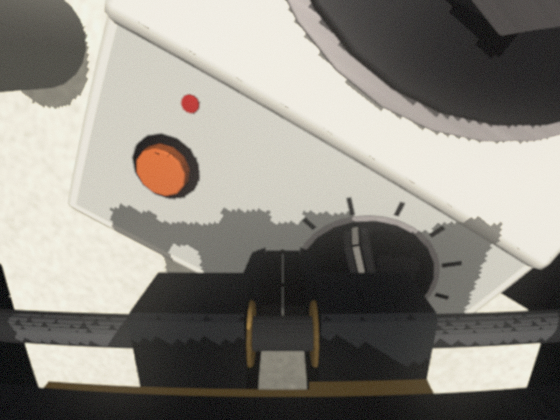

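View pics/side_b.png

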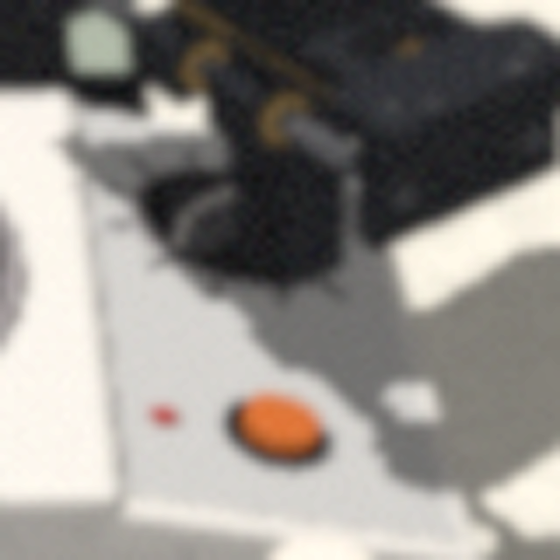

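Call:
{"method": "send_rows", "body": {
  "commands": [0.014, -0.015, 0.002, 0, 0, 0, 1, 0.014, -0.015, 0.002, 0, 0, 0, 1, 0, 0, 0, 0, 0, 0, 1]
}}

```text
clock: 4.75
tool_pos: [0.4815, 0.0415, 0.0863]
eef_rot: [-0.646, -0.219, 0.703, -0.202]
contact_force: [-0.6, -0.1, -0.1]
opening: 0.004
```

Run:
```python
from chk import *
show();print(s["q"].round(3))
go(45,30,clear=.0,h=.009);go(35,25,h=.009);go(28,20,h=.009)
look("c")
```

```text
t 4.75 tcp [0.4815 0.0415 0.0863] F [-0.55 -0.1  -0.11] open 0.004
turn frac [ 0.0323 -0.1797 -0.3274]
[ 0.041  0.816 -0.351  2.022  0.529  0.479 -1.67 ]
to 45 30 {'clear': 0.0, 'h': 0.009} pos [0.4802 0.0423 0.0852] shift frac [-0.0052  0.0033 -0.0042] mm [-1.3  0.8 -1. ] turn frac [-0.0054  0.0123  0.0041]
to 35 25 {'h': 0.009} pos [0.4845 0.0416 0.0861] shift frac [ 0.0119  0.0006 -0.0006] mm [ 3.   0.1 -0.1] turn frac [-0.0106  0.012  -0.0512]
to 28 20 {'h': 0.009} pos [0.4876 0.0411 0.0868] shift frac [ 0.0245 -0.0013  0.002 ] mm [ 6.1 -0.3  0.5] turn frac [-0.0159  0.0117 -0.1065]
```

View pics/wrist_c.png

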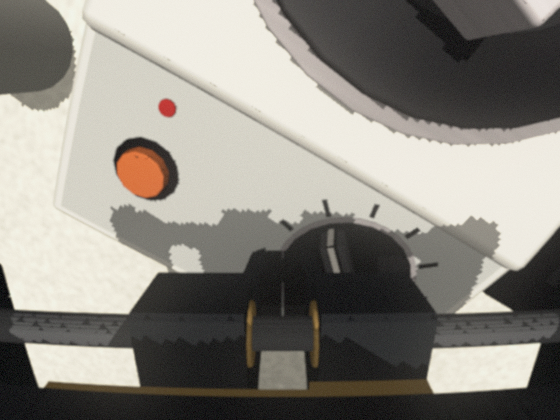

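Call:
{"method": "send_rows", "body": {
  "commands": [0.012, -0.004, 0, 0, 0, -0.05, 1, 0.012, -0.004, 0.002, 0, 0, -0.05, 1, 0, 0, 0, 0, 0, 0, 1]
}}

```text
clock: 5.2
tool_pos: [0.485, 0.0421, 0.0865]
eef_rot: [-0.66, -0.169, 0.718, -0.144]
contact_force: [-1.3, 1.1, -1.5]
opening: 0.011
```

Run:
```python
from chk import *
show()
go(35,25,h=.009);go(28,20,h=.009);go(28,20,h=.009,clear=-.003)
look("d")
```

```text
t 5.2 tcp [0.485  0.0421 0.0865] F [-1.33  1.08 -1.5 ] open 0.011
turn frac [ 0.0157 -0.1827 -0.2273]
to 35 25 {'h': 0.009} pos [0.4845 0.0416 0.0861] shift frac [-0.002  -0.0019 -0.0015] mm [-0.5 -0.5 -0.4] turn frac [-0.0113  0.0103  0.05  ]
to 28 20 {'h': 0.009} pos [0.4876 0.0411 0.0868] shift frac [ 0.0105 -0.0037  0.0011] mm [ 2.6 -0.9  0.3] turn frac [-0.0167  0.0105 -0.0053]
to 28 20 {'h': 0.009, 'clear': -0.003} pos [0.4892 0.0386 0.0871] shift frac [ 0.0169 -0.0138  0.0023] mm [ 4.2 -3.4  0.6] turn frac [-0.0167  0.0105 -0.0053]
```

View pics/wrist_d.png

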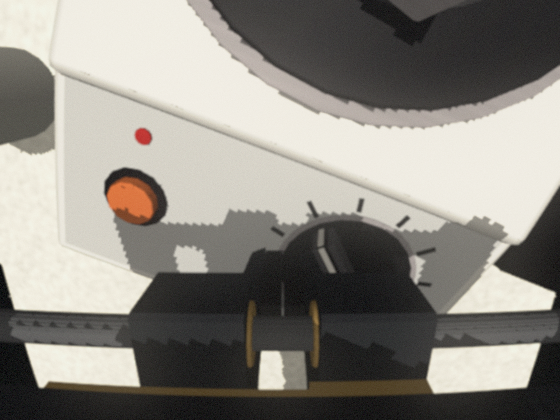

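Call:
{"method": "send_rows", "body": {
  "commands": [0.012, -0.01, 0.002, 0, 0, 0, 1, 0.01, -0.008, 0.002, 0, 0, 0, 1, 0, 0, 0, 0, 0, 0, 1]
}}

```text
clock: 5.65
tool_pos: [0.4904, 0.0379, 0.0875]
eef_rot: [-0.659, -0.171, 0.718, -0.146]
contact_force: [0.3, -0.3, -0.0]
opening: 0.004
```

Run:
```python
from chk import *
show()
go(28,20,h=.009);go(28,20,h=.009,clear=-.003);go(15,12,h=.009)
look("e")
```

```text
t 5.65 tcp [0.4904 0.0379 0.0875] F [ 0.34 -0.32 -0.  ] open 0.004
turn frac [ 0.016  -0.1829 -0.2312]
to 28 20 {'h': 0.009} pos [0.4876 0.0411 0.0868] shift frac [-0.0112  0.0132 -0.0029] mm [-2.8  3.3 -0.7] turn frac [-0.0169  0.0102 -0.0092]
to 28 20 {'h': 0.009, 'clear': -0.003} pos [0.4892 0.0386 0.0871] shift frac [-0.0048  0.0031 -0.0017] mm [-1.2  0.8 -0.4] turn frac [-0.0169  0.0102 -0.0092]
to 15 12 {'h': 0.009} pos [0.4928 0.0391 0.0878] shift frac [0.0094 0.0049 0.0014] mm [2.4 1.2 0.3] turn frac [-0.0254  0.0105 -0.0977]
```

View pics/wrist_e.png

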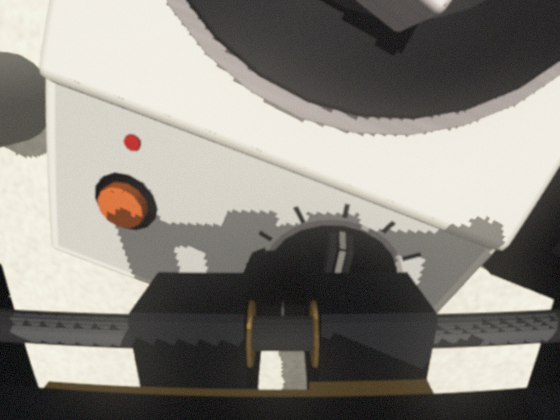

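```bash
sed -i 's/HW,HT=.009,.0175/HW,HT=.009,.014/' tgt.py
python3 - <<'E'
from chk import *
show()
go(28,20,h=.009);go(15,10,h=.009);go(5,5,h=.009);go(0,2,h=.009);go(-3,0,h=.009)
E
```

```text
t 5.8 tcp [0.4901 0.038  0.0875] F [-0.23 -0.55 -0.01] open 0.001
turn frac [ 0.0159 -0.1831 -0.2311]
to 28 20 {'h': 0.009} pos [0.4891 0.038  0.087 ] shift frac [-0.0038 -0.0003 -0.0019] mm [-1.  -0.1 -0.5] turn frac [-0.017   0.01   -0.0091]
to 15 10 {'h': 0.009} pos [0.4942 0.0362 0.0881] shift frac [ 0.0165 -0.0075  0.0023] mm [ 4.1 -1.9  0.6] turn frac [-0.0276  0.0103 -0.1197]
to 5 5 {'h': 0.009} pos [0.5058 0.0351 0.0905] shift frac [ 0.0629 -0.0117  0.012 ] mm [15.7 -2.9  3. ] turn frac [-0.0329  0.0105 -0.175 ]
to 0 2 {'h': 0.009} pos [0.5077 0.0337 0.0909] shift frac [ 0.0704 -0.0175  0.0135] mm [17.6 -4.4  3.4] turn frac [-0.0361  0.0106 -0.2082]
to -3 0 {'h': 0.009} pos [0.5168 0.0329 0.0928] shift frac [ 0.107  -0.0204  0.0212] mm [26.8 -5.1  5.3] turn frac [-0.0382  0.0106 -0.2303]
```

Run:
```python
from chk import *
for a in((12,20),(5,20),(0,20),(-4,20),(-15,12),(-25,5),(-30,0),(-34,0),(-45,-10),(-55,-18),(-60,-20),(-64,-20)): go(*a,h=.009,rc=.021)
```

```text
to 12 20 {'h': 0.009, 'rc': 0.021} pos [0.5072 0.0398 0.0909] shift frac [0.0685 0.0071 0.0136] mm [17.1  1.8  3.4] turn frac [-0.017   0.01   -0.0091]
to 5 20 {'h': 0.009, 'rc': 0.021} pos [0.5084 0.0375 0.0911] shift frac [ 0.0734 -0.0022  0.0145] mm [18.4 -0.6  3.6] turn frac [-0.017   0.01   -0.0091]
to 0 20 {'h': 0.009, 'rc': 0.021} pos [0.5091 0.0357 0.0912] shift frac [ 0.0763 -0.0093  0.0149] mm [19.1 -2.3  3.7] turn frac [-0.017   0.01   -0.0091]
to -4 20 {'h': 0.009, 'rc': 0.021} pos [0.5096 0.0343 0.0913] shift frac [ 0.0781 -0.015   0.0152] mm [19.5 -3.8  3.8] turn frac [-0.017   0.01   -0.0091]
to -15 12 {'h': 0.009, 'rc': 0.021} pos [0.5125 0.0297 0.0918] shift frac [ 0.0899 -0.0333  0.0174] mm [22.5 -8.3  4.3] turn frac [-0.0255  0.0103 -0.0976]
to -25 5 {'h': 0.009, 'rc': 0.021} pos [0.5144 0.0253 0.0921] shift frac [ 0.0974 -0.0511  0.0186] mm [ 24.3 -12.8   4.7] turn frac [-0.0329  0.0105 -0.175 ]
to -30 0 {'h': 0.009, 'rc': 0.021} pos [0.5154 0.0228 0.0923] shift frac [ 0.1015 -0.0611  0.0193] mm [ 25.4 -15.3   4.8] turn frac [-0.0382  0.0106 -0.2303]
to -34 0 {'h': 0.009, 'rc': 0.021} pos [0.5151 0.0213 0.0922] shift frac [ 0.1003 -0.067   0.0189] mm [ 25.1 -16.8   4.7] turn frac [-0.0382  0.0106 -0.2303]
to -45 -10 {'h': 0.009, 'rc': 0.021} pos [0.5161 0.0158 0.0923] shift frac [ 0.1043 -0.089   0.0194] mm [ 26.1 -22.2   4.8] turn frac [-0.0487  0.0109 -0.3409]
to -55 -18 {'h': 0.009, 'rc': 0.021} pos [0.516  0.011  0.0922] shift frac [ 0.1037 -0.1082  0.0189] mm [ 25.9 -27.1   4.7] turn frac [-0.057   0.011  -0.4294]
to -60 -20 {'h': 0.009, 'rc': 0.021} pos [0.5152 0.0091 0.092 ] shift frac [ 0.1007 -0.1159  0.0181] mm [ 25.2 -29.    4.5] turn frac [-0.0591  0.0111 -0.4515]
to -64 -20 {'h': 0.009, 'rc': 0.021} pos [0.5142 0.0079 0.0918] shift frac [ 0.0967 -0.1204  0.0172] mm [ 24.2 -30.1   4.3] turn frac [-0.0591  0.0111 -0.4515]
```

Call:
{"method": "send_rows", "body": {
  "commands": [0.02, 0.012, 0.003, 0, 0, 0, 1, 0.025, 0.004, 0.004, 0, 0, 0, 1, 0.02, 0, 0.004, 0, 0, 0, 1, 0, 0, 0, 0, 0, 0, 1]
}}

```text
clock: 6.2
tool_pos: [0.5089, 0.0418, 0.0908]
eef_rot: [-0.66, -0.17, 0.717, -0.146]
contact_force: [-0.8, -0.4, -0.7]
opening: 0.005
```

Run:
```python
from chk import *
show()
for a in((12,20),(5,20),(0,20),(-4,20)): go(*a,h=.009,rc=.021)
look("f")
```

```text
t 6.2 tcp [0.5089 0.0418 0.0908] F [-0.77 -0.42 -0.67] open 0.005
turn frac [ 0.0165 -0.1819 -0.2306]
to 12 20 {'h': 0.009, 'rc': 0.021} pos [0.5072 0.0398 0.0909] shift frac [-0.0067 -0.008   0.0005] mm [-1.7 -2.   0.1] turn frac [-0.0165  0.0112 -0.0087]
to 5 20 {'h': 0.009, 'rc': 0.021} pos [0.5084 0.0375 0.0911] shift frac [-0.0018 -0.0174  0.0013] mm [-0.4 -4.3  0.3] turn frac [-0.0165  0.0112 -0.0087]
to 0 20 {'h': 0.009, 'rc': 0.021} pos [0.5091 0.0357 0.0912] shift frac [ 0.001  -0.0244  0.0018] mm [ 0.3 -6.1  0.4] turn frac [-0.0165  0.0112 -0.0087]
to -4 20 {'h': 0.009, 'rc': 0.021} pos [0.5096 0.0343 0.0913] shift frac [ 0.0028 -0.0302  0.0021] mm [ 0.7 -7.5  0.5] turn frac [-0.0165  0.0112 -0.0087]
```

View pics/wrist_f.png

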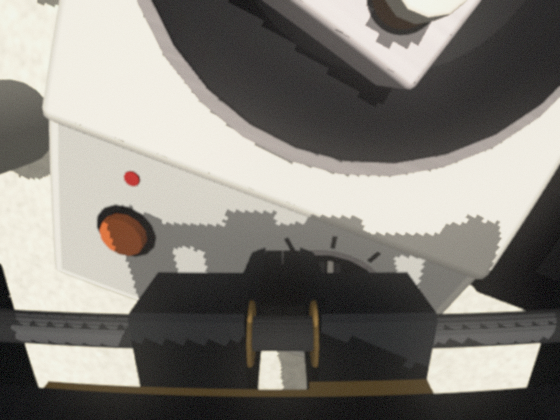

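View pics/side_f.png

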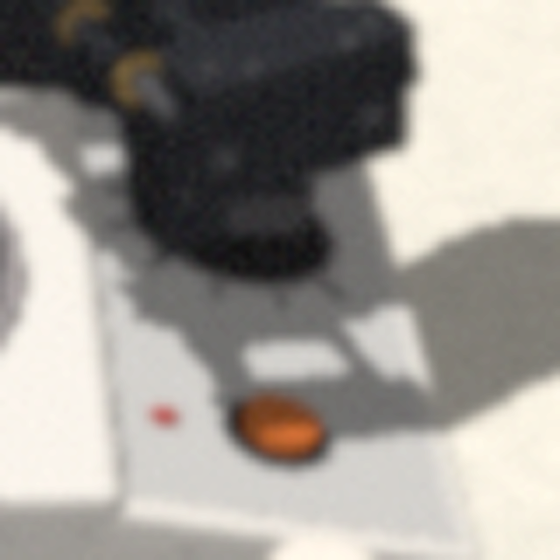

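Call:
{"method": "send_rows", "body": {
  "commands": [0, -0.01, 0.001, 0, 0, 0, 1, 0, -0.01, 0.001, 0, 0, 0, 1, 0, 0, 0, 0, 0, 0, 1]
}}

```text
clock: 6.65
tool_pos: [0.5066, 0.0359, 0.091]
eef_rot: [-0.659, -0.17, 0.718, -0.146]
contact_force: [0.5, -0.6, 0.1]
opening: 0.007
```

Run:
```python
from chk import *
show()
for a in((5,20),(0,20),(-4,20)): go(*a,h=.009,rc=.021)
look("g");cv2.imwrite("pics/scene_gf.png",cams.snapshot("scene")["image"])
```

```text
t 6.65 tcp [0.5066 0.0359 0.091 ] F [ 0.45 -0.58  0.14] open 0.007
turn frac [ 0.0168 -0.184  -0.231 ]
to 5 20 {'h': 0.009, 'rc': 0.021} pos [0.5084 0.0375 0.0911] shift frac [0.0074 0.0063 0.0004] mm [1.8 1.6 0.1] turn frac [-0.0159  0.0092 -0.0091]
to 0 20 {'h': 0.009, 'rc': 0.021} pos [0.5091 0.0357 0.0912] shift frac [ 0.0102 -0.0008  0.0009] mm [ 2.5 -0.2  0.2] turn frac [-0.0159  0.0092 -0.0091]
to -4 20 {'h': 0.009, 'rc': 0.021} pos [0.5096 0.0343 0.0913] shift frac [ 0.012  -0.0065  0.0012] mm [ 3.  -1.6  0.3] turn frac [-0.0159  0.0092 -0.0091]
```

View pics/wrist_g.png

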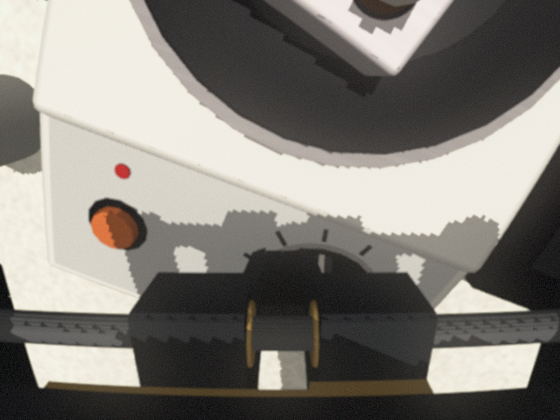

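View pics/scene_gf.png

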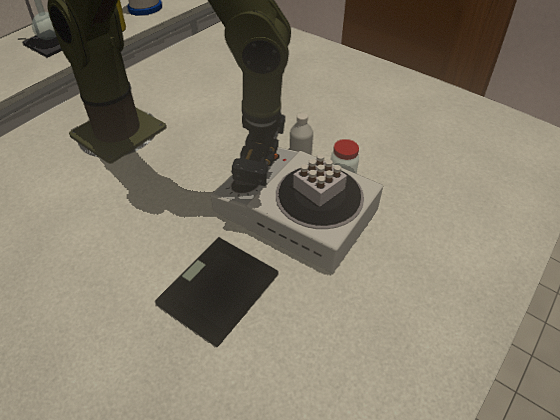

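Call:
{"method": "send_rows", "body": {
  "commands": [0.006, -0.008, 0.001, 0, 0, 0, 1, 0.004, -0.008, 0.001, 0, 0, 0, 1, 0, 0, 0, 0, 0, 0, 1]
}}

```text
clock: 7.15
tool_pos: [0.5084, 0.0343, 0.0916]
eef_rot: [-0.658, -0.172, 0.718, -0.146]
contact_force: [-1.0, 2.2, 0.5]
opening: 0.004
```

Run:
```python
from chk import *
show()
for a in((0,20),(-4,20),(-10,20)): go(*a,h=.009,rc=.021)
look("h")
```

```text
t 7.15 tcp [0.5084 0.0343 0.0916] F [-1.    2.15  0.46] open 0.004
turn frac [ 0.0151 -0.1845 -0.2328]
to 0 20 {'h': 0.009, 'rc': 0.021} pos [0.5091 0.0357 0.0912] shift frac [ 0.0028  0.0056 -0.0015] mm [ 0.7  1.4 -0.4] turn frac [-0.0178  0.0084 -0.0106]
to -4 20 {'h': 0.009, 'rc': 0.021} pos [0.5096 0.0343 0.0913] shift frac [ 0.0047 -0.0002 -0.0012] mm [ 1.2 -0.1 -0.3] turn frac [-0.0178  0.0084 -0.0106]
to -10 20 {'h': 0.009, 'rc': 0.021} pos [0.5101 0.0321 0.0914] shift frac [ 0.0066 -0.0091 -0.001 ] mm [ 1.7 -2.3 -0.2] turn frac [-0.0178  0.0084 -0.0106]
```

View pics/wrist_h.png

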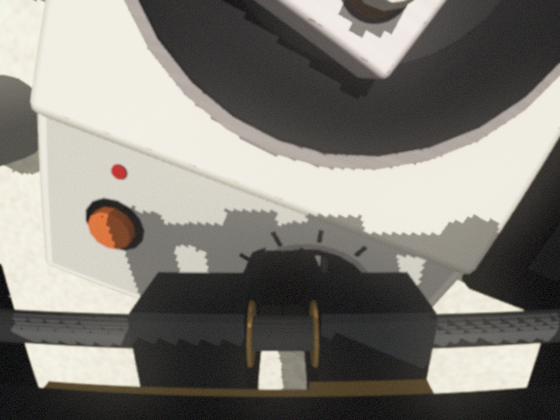

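Call:
{"method": "send_rows", "body": {
  "commands": [0.001, -0.01, 0, 0, 0, 0, 1, 0, -0.008, 0, 0, 0, 0, 1]
}}

```text
clock: 7.5
tool_pos: [0.5094, 0.0316, 0.0918]
eef_rot: [-0.659, -0.174, 0.717, -0.146]
contact_force: [0.3, 2.1, 1.2]
opening: 0.003
```

Run:
```python
from chk import *
show()
for a in((-4,20),(-10,20),(-15,20)): go(*a,h=.009,rc=.021)
look("i")
```

```text
t 7.5 tcp [0.5094 0.0316 0.0918] F [0.26 2.12 1.23] open 0.003
turn frac [ 0.014  -0.1829 -0.2341]
to -4 20 {'h': 0.009, 'rc': 0.021} pos [0.5096 0.0343 0.0913] shift frac [ 0.0007  0.0109 -0.0021] mm [ 0.2  2.7 -0.5] turn frac [-0.0193  0.0097 -0.0117]
to -10 20 {'h': 0.009, 'rc': 0.021} pos [0.5101 0.0321 0.0914] shift frac [ 0.0027  0.002  -0.0018] mm [ 0.7  0.5 -0.5] turn frac [-0.0193  0.0097 -0.0117]
to -15 20 {'h': 0.009, 'rc': 0.021} pos [0.5103 0.0302 0.0914] shift frac [ 0.0036 -0.0055 -0.0017] mm [ 0.9 -1.4 -0.4] turn frac [-0.0193  0.0097 -0.0117]
```

View pics/wrist_i.png

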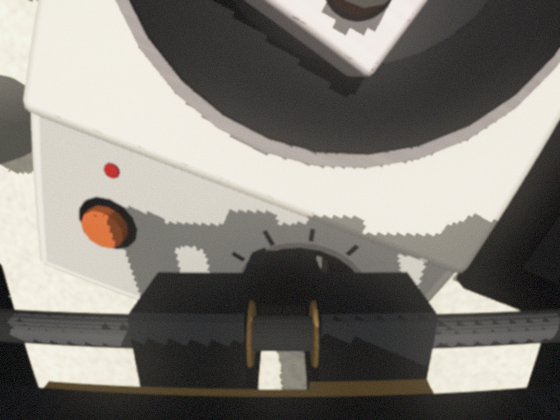

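Call:
{"method": "send_rows", "body": {
  "commands": [0.001, -0.01, 0, 0, 0, 0, 1, 0, 0, 0, 0, 0, 0, 1]
}}

```text
clock: 7.85
tool_pos: [0.5103, 0.0267, 0.0919]
eef_rot: [-0.659, -0.172, 0.717, -0.146]
contact_force: [-0.3, 0.0, 0.0]
opening: 0.003
```

Run:
```python
from chk import *
show()
for a in((-10,20),(-15,20)): go(*a,h=.009,rc=.021)
look("j")
```

```text
t 7.85 tcp [0.5103 0.0267 0.0919] F [-0.3   0.03  0.02] open 0.003
turn frac [ 0.0157 -0.1828 -0.2326]
to -10 20 {'h': 0.009, 'rc': 0.021} pos [0.5101 0.0321 0.0914] shift frac [-0.0008  0.0213 -0.0021] mm [-0.2  5.3 -0.5] turn frac [-0.0175  0.0101 -0.0105]
to -15 20 {'h': 0.009, 'rc': 0.021} pos [0.5103 0.0302 0.0914] shift frac [ 0.0001  0.0138 -0.0021] mm [ 0.   3.4 -0.5] turn frac [-0.0175  0.0101 -0.0105]
```

View pics/wrist_j.png

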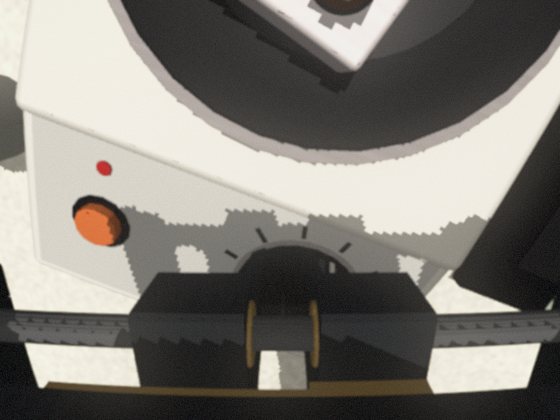

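```bash
sed -i 's/HW,HT=.009,.014/HW,HT=.009,.010/' tgt.py
python3 - <<'E'
from chk import *
show()
for a in((-5,20),(-15,10),(-25,0),(-30,0),(-34,0),(-30,20),(-34,20)): go(*a,h=.009,rc=.021)
E
```

```text
t 8.0 tcp [0.51   0.0274 0.0918] F [ 1.18 -0.52 -0.29] open 0.006
turn frac [ 0.0152 -0.183  -0.2329]
to -5 20 {'h': 0.009, 'rc': 0.021} pos [0.5113 0.0303 0.0916] shift frac [ 0.0054  0.0117 -0.0008] mm [ 1.4  2.9 -0.2] turn frac [-0.0179  0.0099 -0.0108]
to -15 10 {'h': 0.009, 'rc': 0.021} pos [0.5141 0.0257 0.0921] shift frac [ 0.0165 -0.0067  0.0011] mm [ 4.1 -1.7  0.3] turn frac [-0.0286  0.0103 -0.1214]
to -25 0 {'h': 0.009, 'rc': 0.021} pos [0.516  0.0206 0.0924] shift frac [ 0.0242 -0.0268  0.0024] mm [ 6.1 -6.7  0.6] turn frac [-0.0392  0.0107 -0.232 ]
to -30 0 {'h': 0.009, 'rc': 0.021} pos [0.5158 0.0188 0.0923] shift frac [ 0.0232 -0.0343  0.0021] mm [ 5.8 -8.6  0.5] turn frac [-0.0392  0.0107 -0.232 ]
to -34 0 {'h': 0.009, 'rc': 0.021} pos [0.5155 0.0173 0.0922] shift frac [ 0.022  -0.0403  0.0017] mm [  5.5 -10.1   0.4] turn frac [-0.0392  0.0107 -0.232 ]
to -30 20 {'h': 0.009, 'rc': 0.021} pos [0.5117 0.0209 0.0915] shift frac [ 0.0069 -0.0258 -0.0012] mm [ 1.7 -6.5 -0.3] turn frac [-0.0179  0.0099 -0.0108]
to -34 20 {'h': 0.009, 'rc': 0.021} pos [0.5114 0.0194 0.0914] shift frac [ 0.0057 -0.0318 -0.0016] mm [ 1.4 -7.9 -0.4] turn frac [-0.0179  0.0099 -0.0108]
```

View pics/scene_j.png

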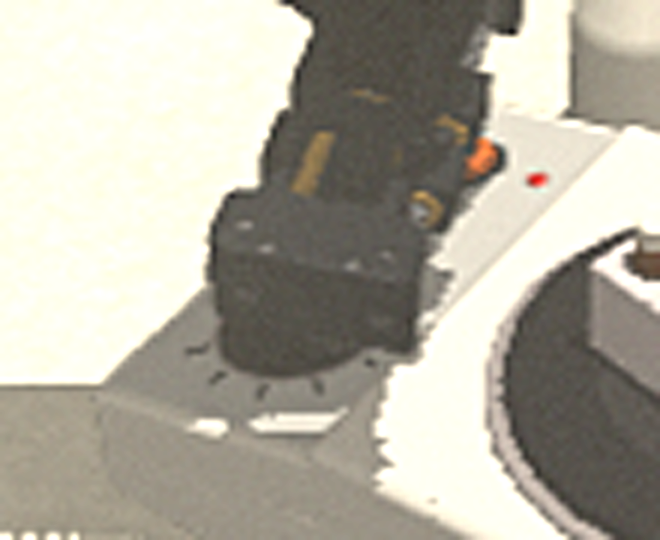

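View pics/side_j.png

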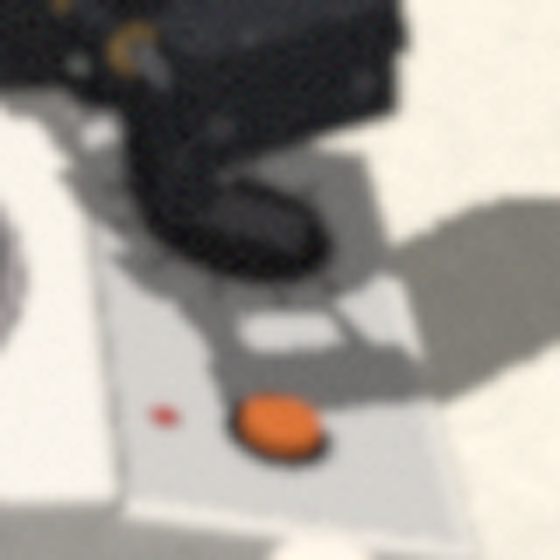

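Call:
{"method": "send_rows", "body": {
  "commands": [0.01, 0.002, 0, -0.013, 0.003, -0.077, 1, 0.01, -0.006, 0.002, -0.013, 0.003, -0.077, 1, 0.004, -0.01, 0, -0.013, 0.003, -0.077, 1, 0, 0, 0, 0, 0, 0, 1]
}}

```text
clock: 8.4
tool_pos: [0.5146, 0.0216, 0.0917]
eef_rot: [-0.668, -0.023, 0.743, -0.029]
contact_force: [-1.1, -0.9, 0.1]
opening: 0.006
```

Run:
```python
from chk import *
show()
for a in((-20,0),(-25,0),(-30,0),(-34,0)): go(*a,h=.009,rc=.021)
look("k")
```

```text
t 8.4 tcp [0.5146 0.0216 0.0917] F [-1.1  -0.9   0.08] open 0.006
turn frac [ 0.0195 -0.2002  0.0116]
to -20 0 {'h': 0.009, 'rc': 0.021} pos [0.5161 0.0225 0.0925] shift frac [0.0059 0.0039 0.0031] mm [1.5 1.  0.8] turn frac [ 0.0028 -0.0009  0.0083]
to -25 0 {'h': 0.009, 'rc': 0.021} pos [0.516  0.0206 0.0924] shift frac [ 0.0055 -0.0037  0.0029] mm [ 1.4 -0.9  0.7] turn frac [ 0.0028 -0.0009  0.0083]
to -30 0 {'h': 0.009, 'rc': 0.021} pos [0.5158 0.0188 0.0923] shift frac [ 0.0045 -0.0112  0.0026] mm [ 1.1 -2.8  0.6] turn frac [ 0.0028 -0.0009  0.0083]
to -34 0 {'h': 0.009, 'rc': 0.021} pos [0.5155 0.0173 0.0922] shift frac [ 0.0033 -0.0171  0.0022] mm [ 0.8 -4.3  0.5] turn frac [ 0.0028 -0.0009  0.0083]
```

View pics/wrist_k.png

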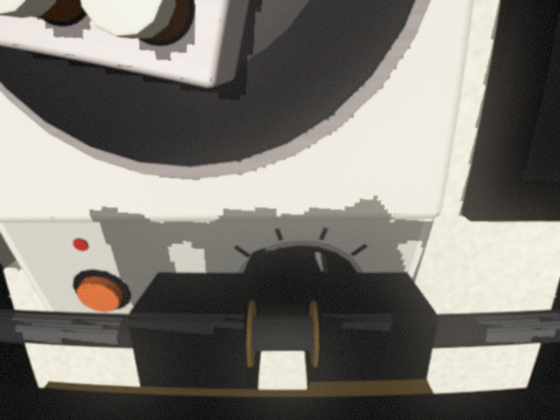

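View pics/side_k.png

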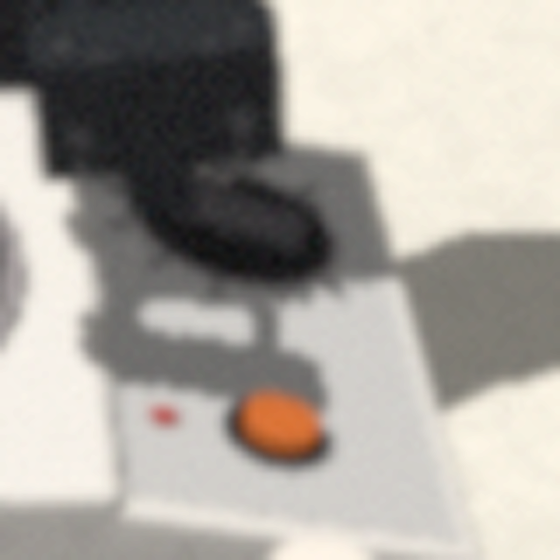

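Call:
{"method": "send_rows", "body": {
  "commands": [0.004, -0.012, 0.002, 0, 0, 0, 1, 0, 0, 0, 0, 0, 0, 1]
}}

```text
clock: 8.75
tool_pos: [0.5148, 0.0199, 0.0922]
eef_rot: [-0.668, -0.027, 0.743, -0.03]
contact_force: [0.2, 1.4, 0.6]
opening: 0.01
```

Run:
```python
from chk import *
show()
for a in((-30,0),(-34,0),(-38,0)): go(*a,h=.009,rc=.021)
look("l")
```

```text
t 8.75 tcp [0.5148 0.0199 0.0922] F [0.16 1.41 0.57] open 0.01
turn frac [ 0.0177 -0.2008  0.0069]
to -30 0 {'h': 0.009, 'rc': 0.021} pos [0.5158 0.0188 0.0923] shift frac [ 0.0041 -0.0045  0.0005] mm [ 1.  -1.1  0.1] turn frac [ 0.0003 -0.0016  0.004 ]
to -34 0 {'h': 0.009, 'rc': 0.021} pos [0.5155 0.0173 0.0922] shift frac [ 0.0028 -0.0104  0.0001] mm [ 0.7 -2.6  0. ] turn frac [ 0.0003 -0.0016  0.004 ]
to -38 0 {'h': 0.009, 'rc': 0.021} pos [0.5151 0.0158 0.0921] shift frac [ 0.0012 -0.0162 -0.0003] mm [ 0.3 -4.1 -0.1] turn frac [ 0.0003 -0.0016  0.004 ]
```

View pics/wrist_l.png

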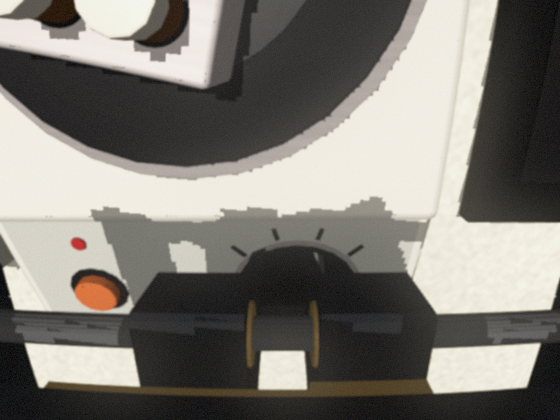

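Call:
{"method": "send_rows", "body": {
  "commands": [0.002, -0.01, 0, 0, 0, 0, 1, 0, 0, 0, 0, 0, 0, 1]
}}

```text
clock: 9.1
tool_pos: [0.5149, 0.0183, 0.0922]
eef_rot: [-0.667, -0.028, 0.744, -0.03]
contact_force: [-0.3, 2.0, 1.6]
opening: 0.006
```

Run:
```python
from chk import *
show()
look("m")
```

```text
t 9.1 tcp [0.5149 0.0183 0.0922] F [-0.28  2.02  1.63] open 0.006
turn frac [ 0.0171 -0.2012  0.0063]
```

View pics/wrist_m.png

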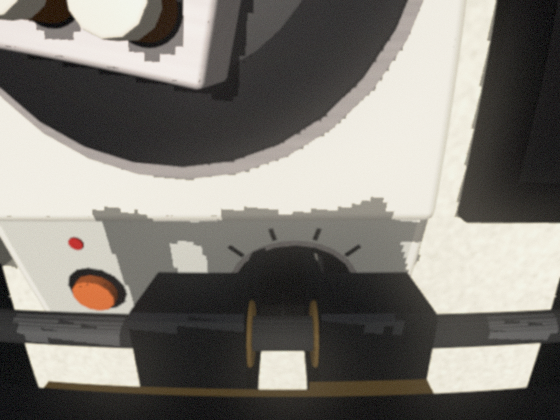

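Call:
{"method": "send_rows", "body": {
  "commands": [0.002, -0.011, 0, 0, 0, 0, 1, 0, 0, 0, 0, 0, 0, 1]
}}

```text
clock: 9.45
tool_pos: [0.515, 0.0157, 0.0922]
eef_rot: [-0.667, -0.028, 0.744, -0.031]
contact_force: [-0.4, 0.8, 1.5]
opening: 0.003
```

Run:
```python
from chk import *
show()
look("n")
```

```text
t 9.45 tcp [0.515  0.0157 0.0922] F [-0.38  0.84  1.47] open 0.003
turn frac [ 0.0172 -0.2016  0.0059]
```

View pics/wrist_n.png

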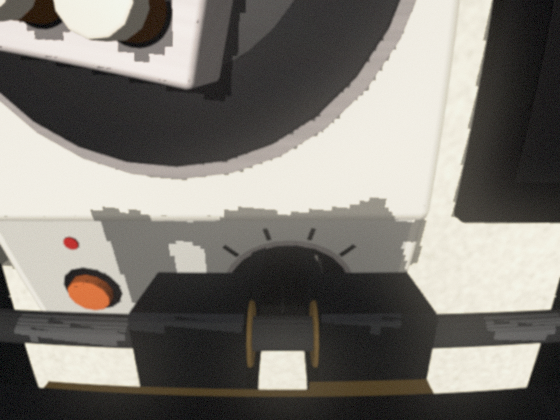

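Call:
{"method": "send_rows", "body": {
  "commands": [0.002, -0.008, 0, 0, 0, 0, 1, 0, 0, 0, 0, 0, 0, 1]
}}

```text
clock: 9.8
tool_pos: [0.5153, 0.0134, 0.0922]
eef_rot: [-0.667, -0.028, 0.744, -0.031]
contact_force: [-0.9, 0.7, 2.4]
opening: 0.006
```

Run:
```python
from chk import *
show()
for a in((-30,0),(-34,0),(-38,0)): go(*a,h=.009,rc=.021)
look("o")
```

```text
t 9.8 tcp [0.5153 0.0134 0.0922] F [-0.94  0.67  2.44] open 0.006
turn frac [ 0.0175 -0.2019  0.0061]
to -30 0 {'h': 0.009, 'rc': 0.021} pos [0.5158 0.0188 0.0923] shift frac [0.0017 0.0214 0.0004] mm [0.4 5.3 0.1] turn frac [-0.     -0.0027  0.0032]
to -34 0 {'h': 0.009, 'rc': 0.021} pos [0.5155 0.0173 0.0922] shift frac [ 0.0005  0.0154 -0.    ] mm [ 0.1  3.9 -0. ] turn frac [-0.     -0.0027  0.0032]
to -38 0 {'h': 0.009, 'rc': 0.021} pos [0.5151 0.0158 0.0921] shift frac [-0.0012  0.0096 -0.0005] mm [-0.3  2.4 -0.1] turn frac [-0.     -0.0027  0.0032]
```

View pics/wrist_o.png

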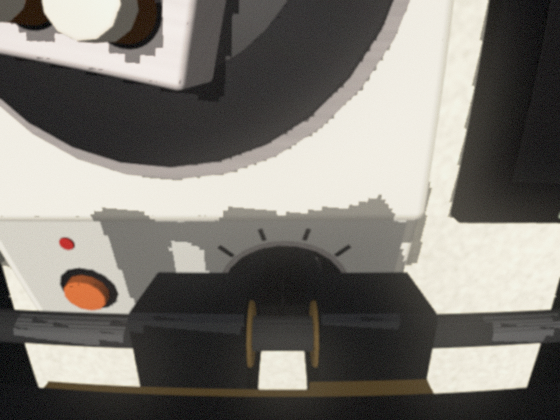

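View pics/side_o.png

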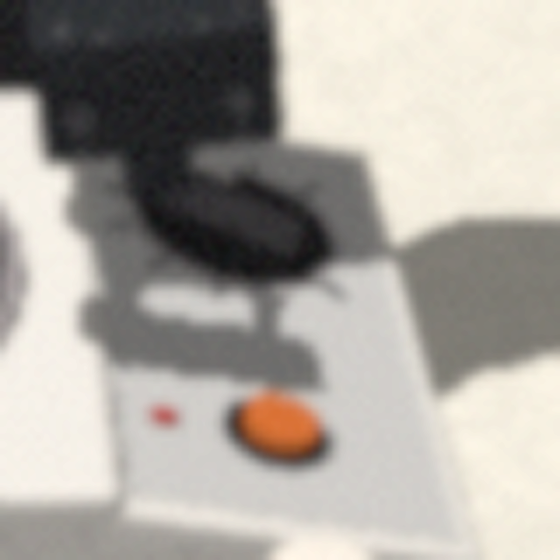

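```bash
cat > ov.py <<'E'
from chk import *
def ov(tag,phis):
    c=cams.snapshot("wrist");im=c["image"];F=frame(p)
    T=[p[:3]+[0,0,0.0]+F@[.041*np.cos(a),.041*np.sin(a),-.0015] for a in np.radians([45,15,-15,-45])]
    print("ticks",proj(c,T).round(0).tolist())
    for ph in phis:
        a=np.radians(ph);L=[p[:3]+F@[r_*np.cos(a),r_*np.sin(a),.015] for r_ in(.029,.020,.010)]
        print(ph,proj(c,L).round(0).tolist())
    a=im[215:290,210:380];cv2.imwrite(f"pics/ov_{tag}.png",cv2.convertScaleAbs(cv2.resize(a,None,fx=4.7,fy=4.7,interpolation=cv2.INTER_CUBIC),alpha=3,beta=0))
E
python3 -c "
from ov import *
ov('o',(-15,-25,-30,-35,-45))"
```

```text
ticks [[226.0, 252.0], [262.0, 235.0], [306.0, 235.0], [342.0, 251.0]]
-15 [[301.0, 277.0], [295.0, 290.0], [290.0, 303.0]]
-25 [[311.0, 280.0], [302.0, 292.0], [293.0, 304.0]]
-30 [[316.0, 282.0], [305.0, 293.0], [294.0, 305.0]]
-35 [[320.0, 284.0], [308.0, 294.0], [296.0, 305.0]]
-45 [[328.0, 288.0], [314.0, 297.0], [299.0, 307.0]]
```

View pics/ov_o.png

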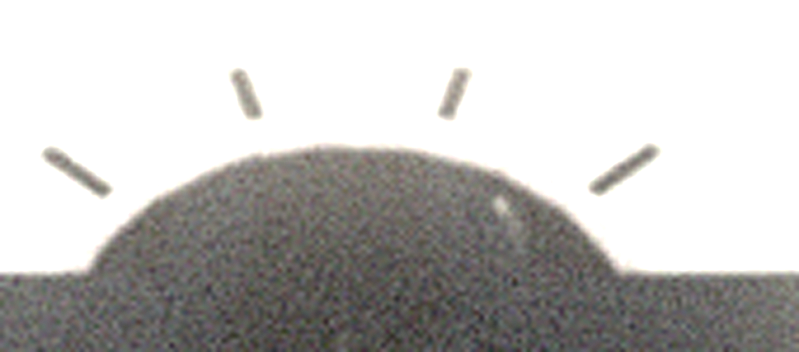

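```bash
cat >> ov.py <<'E'
def corners(phis):
    c=cams.snapshot("wrist");F=frame(p)
    for ph in phis:
        a=np.radians(ph);Rz=np.array([[np.cos(a),-np.sin(a),0],[np.sin(a),np.cos(a),0],[0,0,1]])
        print(ph,*[(n,proj(c,[p[:3]+F@Rz@np.array([.031,y,h]) for h in(.0,.008,.015)]).round(0).tolist()) for n,y in(("L",.0055),("M",0),("R",-.0055))])
E
python3 -c "
from ov import *
show();corners((-15,-20,-25,-30,-35,-45))"
```

```text
t 10.0 tcp [0.5157 0.0138 0.0922] F [-0.58  0.64  1.42] open 0.008
turn frac [ 0.0172 -0.2014  0.0058]
-15 ('L', [[290.0, 250.0], [290.0, 262.0], [290.0, 272.0]]) ('M', [[301.0, 252.0], [301.0, 264.0], [302.0, 275.0]]) ('R', [[311.0, 254.0], [313.0, 266.0], [314.0, 277.0]])
-20 ('L', [[295.0, 251.0], [296.0, 262.0], [296.0, 273.0]]) ('M', [[306.0, 253.0], [307.0, 265.0], [308.0, 276.0]]) ('R', [[316.0, 256.0], [317.0, 268.0], [319.0, 279.0]])
-25 ('L', [[301.0, 251.0], [302.0, 263.0], [302.0, 274.0]]) ('M', [[311.0, 255.0], [312.0, 266.0], [313.0, 277.0]]) ('R', [[321.0, 258.0], [322.0, 270.0], [324.0, 281.0]])
-30 ('L', [[306.0, 253.0], [307.0, 264.0], [308.0, 275.0]]) ('M', [[316.0, 257.0], [317.0, 268.0], [318.0, 279.0]]) ('R', [[325.0, 261.0], [326.0, 272.0], [328.0, 283.0]])
-35 ('L', [[311.0, 254.0], [312.0, 266.0], [313.0, 277.0]]) ('M', [[320.0, 259.0], [321.0, 270.0], [323.0, 281.0]]) ('R', [[329.0, 263.0], [330.0, 275.0], [332.0, 286.0]])
-45 ('L', [[321.0, 258.0], [322.0, 270.0], [323.0, 281.0]]) ('M', [[328.0, 264.0], [329.0, 275.0], [331.0, 286.0]]) ('R', [[335.0, 269.0], [337.0, 281.0], [339.0, 292.0]])
```

Call:
{"method": "send_rows", "body": {
  "commands": [0.001, -0.007, 0.002, 0, 0, 0, 1, 0, 0, 0, 0, 0, 0, 1]
}}

```text
clock: 10.25
tool_pos: [0.5165, 0.0121, 0.0928]
eef_rot: [-0.668, -0.028, 0.743, -0.031]
contact_force: [-0.1, -0.1, 0.7]
opening: 0.008
```

```bash
python3 -c "
from ov import *
show();ov('p',());corners((-30,-45))"
```

```text
t 10.25 tcp [0.5165 0.0121 0.0928] F [-0.12 -0.13  0.68] open 0.008
turn frac [ 0.0171 -0.2008  0.0058]
ticks [[223.0, 252.0], [259.0, 236.0], [303.0, 236.0], [339.0, 252.0]]
-30 ('L', [[303.0, 253.0], [303.0, 265.0], [304.0, 276.0]]) ('M', [[312.0, 257.0], [313.0, 269.0], [314.0, 280.0]]) ('R', [[321.0, 261.0], [323.0, 273.0], [324.0, 284.0]])
-45 ('L', [[317.0, 259.0], [318.0, 270.0], [320.0, 281.0]]) ('M', [[324.0, 264.0], [326.0, 276.0], [327.0, 287.0]]) ('R', [[331.0, 270.0], [333.0, 281.0], [335.0, 292.0]])
```

View pics/ov_p.png

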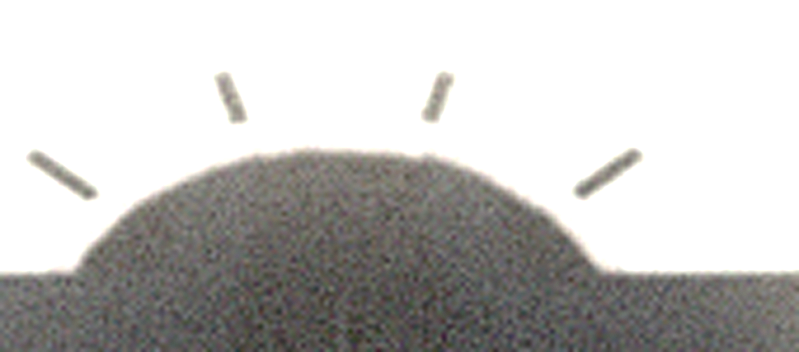

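Call:
{"method": "send_rows", "body": {
  "commands": [0, 0.004, 0.04, 0, 0, 0, 1, -0.02, 0.01, 0.1, 0, 0, 0, 1, -0.08, 0.02, 0.15, 0, 0, 0, 1, -0.1, 0.02, 0.1, 0, 0, 0, 1, -0.06, 0.02, 0.06, 0, 0, 0, 1, 0, 0, 0, 0, 0, 0, 1]
}}

```text
clock: 10.95
tool_pos: [0.4501, 0.031, 0.2109]
eef_rot: [-0.669, -0.028, 0.742, -0.031]
contact_force: [1.1, 0.5, -0.2]
opening: 0.003
```

```bash
python3 -c "
from ov import *
show();look('q');print(s['q'].round(2))"
```

```text
t 10.95 tcp [0.4501 0.031  0.2109] F [ 1.05  0.51 -0.18] open 0.003
turn frac [ 0.0173 -0.1991  0.006 ]
[ 0.05  0.57 -0.33  2.01  0.24  0.71 -1.92]
```

View pics/wrist_q.png

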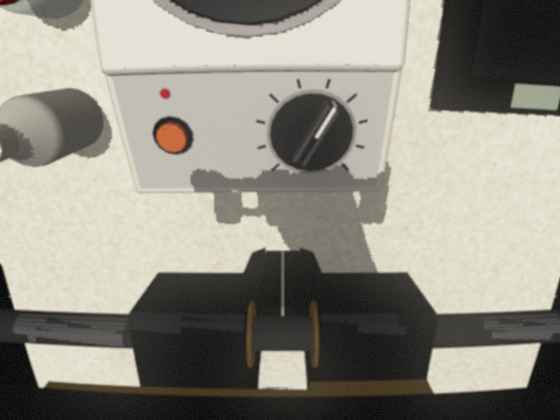

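Run:
```python
from chk import *
c=cams.snapshot("wrist");im=c["image"]
a=im[75:185,245:385];cv2.imwrite("pics/q1.png",cv2.convertScaleAbs(cv2.resize(a,None,fx=5.5,fy=5.5,interpolation=cv2.INTER_CUBIC),alpha=1.5))
for ph in(-15,-30,-45):
    a=np.radians(ph);print(ph,((proj(c,[p[:3]+F@[r_*np.cos(a),r_*np.sin(a),.015] for r_ in(.029,.005)])-[245,75])*5.5).round(0).tolist())
print(((proj(c,[p[:3]+F@[.041*np.cos(a),.041*np.sin(a),-.0015] for a in np.radians([45,-15,-45,-75])])-[245,75])*5.5).round(0).tolist())
```

```text
-15 [[439.0, 172.0], [382.0, 340.0]]
-30 [[492.0, 194.0], [391.0, 344.0]]
-45 [[535.0, 228.0], [399.0, 349.0]]
[[156.0, 126.0], [454.0, 46.0], [585.0, 125.0], [647.0, 254.0]]
```

View pics/q1.png

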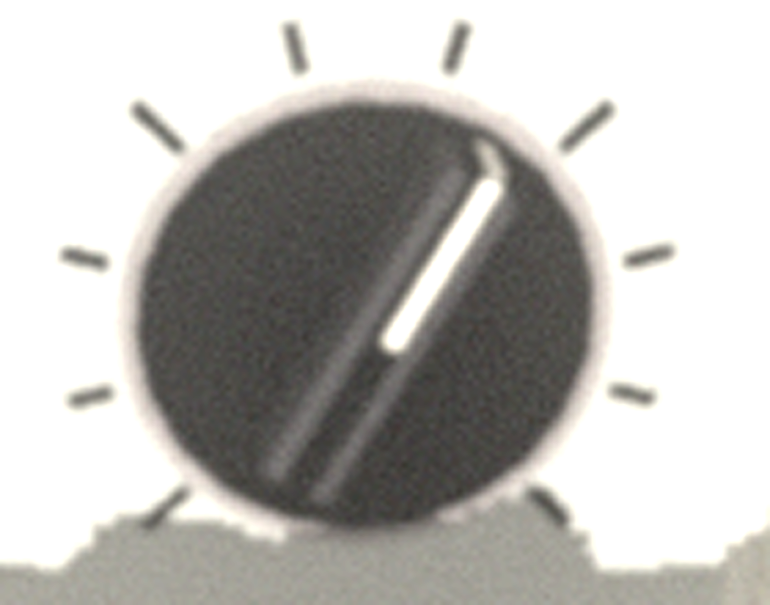

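```bash
cat > pred.py <<'E'
from chk import *
def bar(P,ph):
    l=F.T@(np.array(P)-p[:3]);a=np.radians(ph);return np.array([np.cos(a)*l[0]+np.sin(a)*l[1],-np.sin(a)*l[0]+np.cos(a)*l[1],l[2]])*1e3
def inv(al,pe,h,ph):
    a=np.radians(ph);return p[:3]+F@(np.array([np.cos(a)*al-np.sin(a)*pe,np.sin(a)*al+np.cos(a)*pe,h])/1e3)
E
python3 - <<'E'
from pred import *
show()
for P,ph,e in(((.485,.0421,.0865),45,20),((.5084,.0343,.0916),15,20),((.5094,.0316,.0918),5,20),((.5148,.0199,.0922),-16,0),((.515,.0157,.0922),-26,0),((.5165,.0121,.0928),-29.5,0)):
    print(ph,e,bar(P,ph).round(1))
for al,pe in((24,16),(24,15),(24,14),(24,13)):print(pe,[inv(al,pe,11,ph).round(4).tolist() for ph in(-30,-45,-60,-65)])
E
```

```text
t 11.15 tcp [0.4514 0.0299 0.208 ] F [ 0.09 -0.01  0.38] open 0.008
turn frac [ 0.0173 -0.201   0.0076]
45 20 [22.1 20.6 10.7]
15 20 [28.7 13.4 11. ]
5 20 [26.5 15.4 11.1]
-16 0 [26.7 13.4 10.5]
-26 0 [25.7 13.9 10.6]
-29.5 0 [27.7 12.9 10.9]
16 [[0.5145, 0.0162, 0.0925], [0.5146, 0.0087, 0.0924], [0.5129, 0.0014, 0.0919], [0.5119, -0.0009, 0.0917]]
15 [[0.514, 0.0153, 0.0924], [0.514, 0.0079, 0.0923], [0.5121, 0.0008, 0.0917], [0.5111, -0.0014, 0.0915]]
14 [[0.5136, 0.0144, 0.0923], [0.5134, 0.0072, 0.0921], [0.5113, 0.0003, 0.0916], [0.5102, -0.0019, 0.0913]]
13 [[0.5132, 0.0135, 0.0922], [0.5127, 0.0064, 0.092], [0.5105, -0.0003, 0.0914], [0.5094, -0.0024, 0.0911]]
```

Run:
```python
from pred import *
for ph,pe in((-30,19),(-30,13.5),(-34,13.5),(-36,13.5)):
    P=inv(24,pe,11,ph);print(ph,pe,P.round(4),((P-s["tool_pos"])/.25).round(4))
```

```text
-30 19 [0.5157 0.019  0.0928] [ 0.2573 -0.0438 -0.4607]
-30 13.5 [0.5134 0.014  0.0923] [ 0.2482 -0.0637 -0.463 ]
-34 13.5 [0.5135 0.0121 0.0923] [ 0.2486 -0.0714 -0.4631]
-36 13.5 [0.5135 0.0111 0.0922] [ 0.2485 -0.0752 -0.4632]
```

Call:
{"method": "send_rows", "body": {
  "commands": [0.08, -0.01, -0.08, 0, 0, 0, 1, 0.09, -0.01, -0.1, 0, 0, 0, 1, 0.08, -0.01, -0.1, 0, 0, 0, 1, 0, 0, -0.08, 0, 0, 0, 1, 0, 0, -0.04, 0, 0, 0, 1, 0, 0, 0, 0, 0, 0, 1]
}}

```text
clock: 11.75
tool_pos: [0.5185, 0.0197, 0.0978]
eef_rot: [-0.666, -0.025, 0.745, -0.029]
contact_force: [0.1, -0.8, -0.1]
opening: 0.004
```

Run:
```python
from pred import *
show()
for ph,pe in((-30,19),(-30,13.5),(-34,13.5),(-36,13.5)):
    P=inv(24,pe,11,ph);print(ph,pe,P.round(4),((P-s["tool_pos"])/.25).round(4))
```

```text
t 11.75 tcp [0.5185 0.0197 0.0978] F [ 0.07 -0.8  -0.09] open 0.004
turn frac [ 0.0181 -0.2036  0.0101]
-30 19 [0.5157 0.019  0.0928] [-0.0112 -0.0028 -0.0199]
-30 13.5 [0.5134 0.014  0.0923] [-0.0203 -0.0228 -0.0221]
-34 13.5 [0.5135 0.0121 0.0923] [-0.0199 -0.0304 -0.0222]
-36 13.5 [0.5135 0.0111 0.0922] [-0.02   -0.0343 -0.0223]
```

Next I'll push gently to about -35.

Call:
{"method": "send_rows", "body": {
  "commands": [-0.01, 0, -0.018, 0, 0, 0, 1, -0.008, -0.012, -0.002, 0, 0, 0, 1, 0, -0.01, 0, 0, 0, 0, 1, 0, -0.008, 0, 0, 0, 0, 1, 0, 0, 0, 0, 0, 0, 1]
}}

```text
clock: 12.25
tool_pos: [0.514, 0.0113, 0.0945]
eef_rot: [-0.667, -0.025, 0.744, -0.029]
contact_force: [-0.1, 0.3, 0.2]
opening: 0.006
```

Run:
```python
from ov import *
from pred import *
show();print(bar(s["tool_pos"],-30),bar(s["tool_pos"],-36))
ov('r',())
look("r")
```

```text
t 12.25 tcp [0.514  0.0113 0.0945] F [-0.08  0.34  0.23] open 0.006
turn frac [ 0.0182 -0.2022  0.0102]
[26.07410924 11.53613989 13.06421213] [24.72541756 14.19843028 13.06421213]
ticks [[222.0, 247.0], [257.0, 230.0], [301.0, 229.0], [337.0, 245.0]]
```

View pics/ov_r.png

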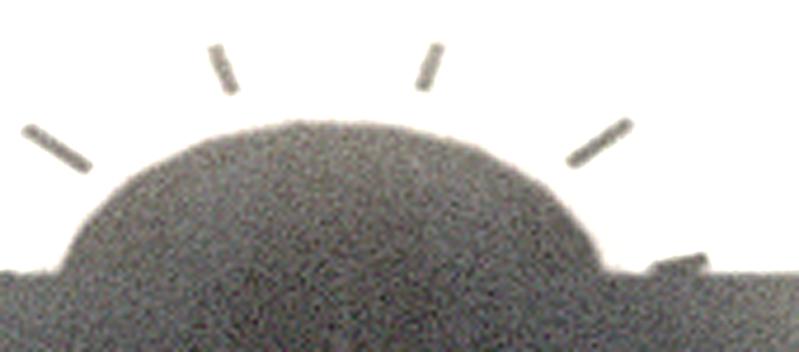

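View pics/side_r.png

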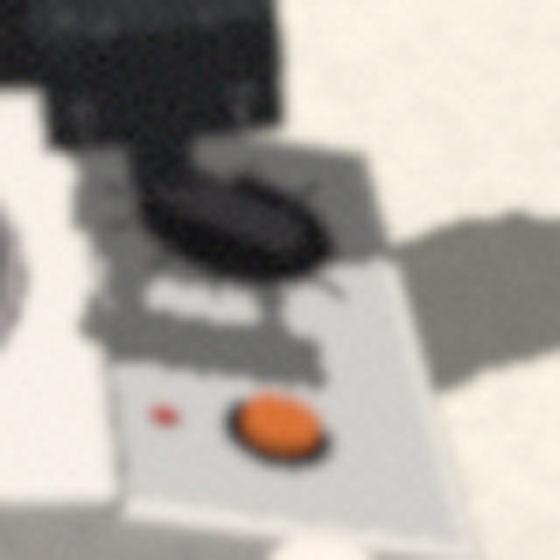

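Call:
{"method": "send_rows", "body": {
  "commands": [0, 0.004, 0.04, 0, 0, 0, 1, -0.02, 0.01, 0.1, 0, 0, 0, 1, -0.08, 0.02, 0.15, 0, 0, 0, 1, -0.1, 0.02, 0.1, 0, 0, 0, 1, -0.06, 0, 0.06, 0, 0, 0, 1, 0, 0, 0, 0, 0, 0, 1]
}}

```text
clock: 13.05
tool_pos: [0.4472, 0.0273, 0.2127]
eef_rot: [-0.667, -0.026, 0.744, -0.029]
contact_force: [0.4, 1.2, 0.7]
opening: 0.01
```

```bash
cat > barlook.py <<'E'
from pred import *
def bl(tag):
    c=cams.snapshot("wrist");im=c["image"]
    q=proj(c,[p[:3]])[0].round().astype(int);o=q-[70,60]
    a=im[max(o[1],0):o[1]+115,o[0]:o[0]+140];o[1]=max(o[1],0)
    cv2.imwrite(f"pics/{tag}.png",cv2.convertScaleAbs(cv2.resize(a,None,fx=5.5,fy=5.5,interpolation=cv2.INTER_CUBIC),alpha=1.5))
    for ph in(-30,-45,-60,-75,-90):
        a=np.radians(ph);print(ph,((proj(c,[p[:3]+F@[r_*np.cos(a),r_*np.sin(a),.015] for r_ in(.029,.005)])-o)*5.5).round(0).tolist())
show()
import sys;bl(sys.argv[1])
E
python3 barlook.py s1
```

```text
t 13.05 tcp [0.4472 0.0273 0.2127] F [0.41 1.16 0.74] open 0.01
turn frac [ 0.0176 -0.2012  0.0087]
-30 [[508.0, 191.0], [410.0, 341.0]]
-45 [[551.0, 225.0], [417.0, 347.0]]
-60 [[582.0, 269.0], [422.0, 354.0]]
-75 [[599.0, 319.0], [426.0, 362.0]]
-90 [[601.0, 370.0], [427.0, 371.0]]
```

View pics/s1.png

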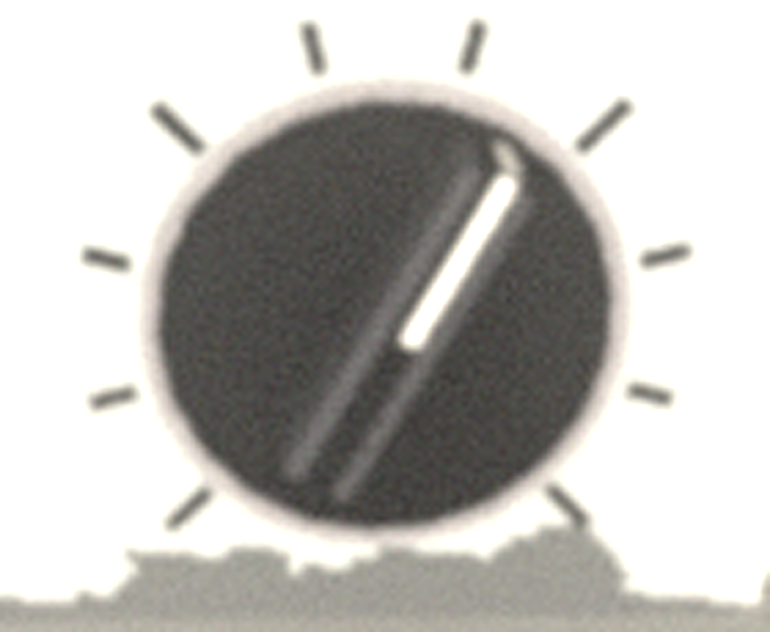

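Run:
```python
from pred import *
for ph,pe in((-30,20),(-30,13.5),(-34,13.5),(-36,13.5)):
    P=inv(23,pe,7,ph);print(ph,pe,P.round(4),((P-s["tool_pos"])/.25).round(4))
```

```text
-30 20 [0.516  0.0204 0.0889] [ 0.2716 -0.0279 -0.4922]
-30 13.5 [0.5134 0.0145 0.0882] [ 0.2609 -0.0514 -0.4949]
-34 13.5 [0.5135 0.0126 0.0882] [ 0.2614 -0.0589 -0.495 ]
-36 13.5 [0.5135 0.0117 0.0882] [ 0.2614 -0.0626 -0.495 ]
```

Call:
{"method": "send_rows", "body": {
  "commands": [0.08, -0.008, -0.08, 0, 0, 0, 1, 0.09, -0.008, -0.1, 0, 0, 0, 1, 0.085, -0.005, -0.1, 0, 0, 0, 1, 0, 0, -0.1, 0, 0, 0, 1, 0, 0, -0.06, 0, 0, 0, 1, -0.004, 0, -0.02, 0, 0, 0, 1, 0, 0, 0, 0, 0, 0, 1]
}}

```text
clock: 13.8
tool_pos: [0.5191, 0.0214, 0.0874]
eef_rot: [-0.669, -0.025, 0.742, -0.029]
contact_force: [0.3, -0.4, 0.0]
opening: 0.007
```

Run:
```python
from pred import *
show();print(bar(s["tool_pos"],-30))
for ph,pe in((-30,20),(-30,13.5),(-34,13.5),(-36,13.5)):
    P=inv(23,pe,7,ph);print(ph,pe,P.round(4),((P-s["tool_pos"])/.25).round(4))
```

```text
t 13.8 tcp [0.5191 0.0214 0.0874] F [ 0.26 -0.44  0.02] open 0.007
turn frac [ 0.0173 -0.1987  0.01  ]
[25.00373531 22.02104261  4.88126229]
-30 20 [0.516  0.0204 0.0889] [-0.0122 -0.0041  0.006 ]
-30 13.5 [0.5134 0.0145 0.0882] [-0.0229 -0.0276  0.0033]
-34 13.5 [0.5135 0.0126 0.0882] [-0.0224 -0.0351  0.0033]
-36 13.5 [0.5135 0.0117 0.0882] [-0.0224 -0.0388  0.0032]
```

Call:
{"method": "send_rows", "body": {
  "commands": [-0.01, -0.01, 0.002, 0, 0, 0, 1, -0.01, -0.014, 0, 0, 0, 0, 1, 0, 0, 0, 0, 0, 0, 1]
}}

```text
clock: 14.1
tool_pos: [0.5149, 0.0151, 0.089]
eef_rot: [-0.67, -0.026, 0.741, -0.029]
contact_force: [-0.5, 0.4, 0.1]
opening: 0.007
```

Run:
```python
from pred import *
from ov import ov
show();print(bar(s["tool_pos"],-30))
ov("t",())
```

```text
t 14.1 tcp [0.5149 0.0151 0.089 ] F [-0.5   0.44  0.15] open 0.007
turn frac [ 0.0171 -0.1971  0.0099]
[24.25929969 14.7801182   7.44948581]
ticks [[228.0, 254.0], [264.0, 237.0], [310.0, 237.0], [346.0, 253.0]]
```

View pics/ov_t.png

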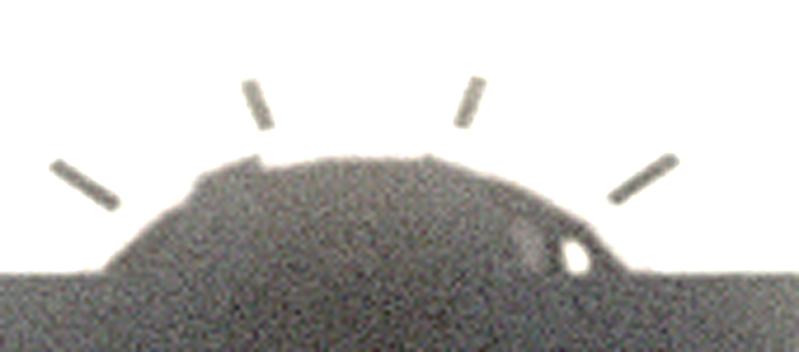

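Call:
{"method": "send_rows", "body": {
  "commands": [-0.004, -0.008, 0, 0, 0, 0, 1, 0, 0, 0, 0, 0, 0, 1]
}}

```text
clock: 14.35
tool_pos: [0.5146, 0.0131, 0.0901]
eef_rot: [-0.671, -0.026, 0.741, -0.029]
contact_force: [0.1, -0.5, -0.4]
opening: 0.009
```

Run:
```python
from pred import *
from ov import ov
show();print(bar(s["tool_pos"],-30),bar(s["tool_pos"],-36))
ov("u",())
```

```text
t 14.35 tcp [0.5146 0.0131 0.0901] F [ 0.06 -0.52 -0.37] open 0.009
turn frac [ 0.0169 -0.1957  0.01  ]
[24.97013281 12.93763629  8.61271955] [23.48099257 15.47685217  8.61271955]
ticks [[224.0, 252.0], [260.0, 235.0], [305.0, 235.0], [342.0, 251.0]]
```

View pics/ov_u.png

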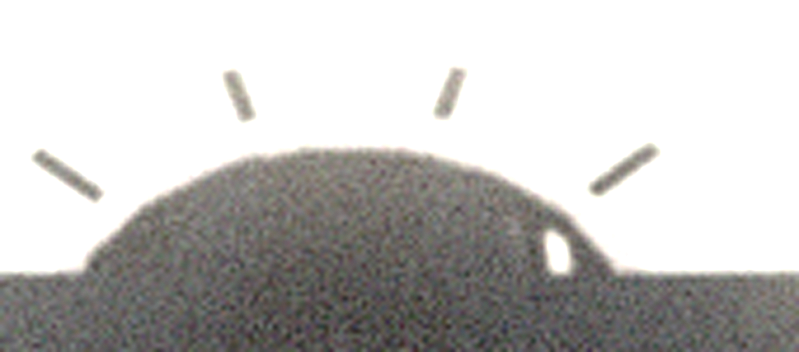

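Run:
```python
from pred import *
for ph,pe in((-45,15.5),(-45,13.5),(-50,13.5),(-55,13.5),(-60,13.5),(-64,13.5)):
    P=inv(23,pe,7,ph);print(ph,pe,P.round(4),((P-s["tool_pos"])/.25).round(4))
```

```text
-45 15.5 [0.5144 0.009  0.0883] [-0.0014 -0.0176 -0.007 ]
-45 13.5 [0.5131 0.0075 0.088 ] [-0.0064 -0.0237 -0.0082]
-50 13.5 [0.5127 0.0052 0.0879] [-0.0083 -0.0328 -0.0088]
-55 13.5 [0.512  0.003  0.0877] [-0.011  -0.0417 -0.0095]
-60 13.5 [0.5112 0.0009 0.0875] [-0.0144 -0.0503 -0.0104]
-64 13.5 [ 0.5103 -0.0008  0.0873] [-0.0176 -0.0569 -0.0112]
```

Call:
{"method": "send_rows", "body": {
  "commands": [-0.002, -0.012, -0.012, 0, 0, 0, 1, -0.003, -0.01, -0.002, 0, 0, 0, 1, 0, 0, -0.002, 0, 0, 0, 1]
}}

```text
clock: 14.7
tool_pos: [0.5146, 0.0105, 0.0869]
eef_rot: [-0.672, -0.028, 0.739, -0.028]
contact_force: [0.3, 1.0, 5.1]
opening: 0.004
```

```bash
cat > z.py <<'E'
from pred import *
show();print(*[(ph,bar(s["tool_pos"],ph).round(1).tolist()) for ph in(-45,-50,-55,-60,-75)])
E
python3 z.py
```

```text
t 14.7 tcp [0.5146 0.0105 0.0869] F [0.28 1.01 5.09] open 0.004
turn frac [ 0.0144 -0.1934  0.0084]
(-45, [22.0, 16.6, 5.6]) (-50, [20.5, 18.4, 5.6]) (-55, [18.8, 20.2, 5.6]) (-60, [17.0, 21.7, 5.6]) (-75, [10.8, 25.4, 5.6])
```

Call:
{"method": "send_rows", "body": {
  "commands": [0, 0.004, 0.014, 0, 0, 0, 1, 0, 0, 0, 0, 0, 0, 1]
}}

```text
clock: 14.9
tool_pos: [0.5148, 0.0114, 0.0904]
eef_rot: [-0.672, -0.028, 0.739, -0.028]
contact_force: [-0.5, 0.2, -0.6]
opening: 0.006
```

Run:
```python
from pred import *
show();print(s["q"].round(2),bar(s["tool_pos"],-45))
for t in(-3,0,3):
    Rt=R.from_quat(s["eef_rot"]).as_matrix();print(t,(np.degrees(R.from_matrix(desired(yaw=p[3],tilt=np.radians(t))@Rt.T).as_rotvec())/90).round(4))
```

```text
t 14.9 tcp [0.5148 0.0114 0.0904] F [-0.47  0.19 -0.56] open 0.006
turn frac [ 0.0146 -0.1934  0.0083]
[ 0.04  0.82 -0.25  1.92  0.34  0.54 -1.94] [22.09986084 17.83310494  8.93412653]
-3 [ 0.0002 -0.0273  0.0057]
0 [ 0.003  -0.0605  0.0056]
3 [ 0.0058 -0.0937  0.0056]
```

Call:
{"method": "send_rows", "body": {
  "commands": [0, 0, 0, 0.003, -0.047, 0.003, 1, 0, 0, 0, 0.003, -0.047, 0.003, 1, 0, 0, -0.004, 0, 0, 0, 1, 0, 0, 0, 0, 0, 0, 1]
}}

```text
clock: 15.3
tool_pos: [0.5165, 0.0107, 0.0895]
eef_rot: [0.727, 0.032, -0.685, 0.03]
contact_force: [0.7, 0.9, 2.0]
opening: 0.005
```

```bash
python3 z.py; python3 -c "
from pred import *
print(s['q'].round(2))
for ph,pe in((-45,13.5),(-50,13.5),(-55,13.5),(-60,13.5),(-64,13.5)):
    P=inv(23,pe,7,ph);print(ph,pe,P.round(4),((P-s['tool_pos'])/.25).round(4))"
```

```text
t 15.3 tcp [0.5165 0.0107 0.0895] F [0.74 0.93 1.98] open 0.005
turn frac [ 0.0088 -0.0956  0.0028]
(-45, [23.7, 18.3, 7.7]) (-50, [22.0, 20.3, 7.7]) (-55, [20.1, 22.1, 7.7]) (-60, [18.1, 23.8, 7.7]) (-75, [11.4, 27.7, 7.7])
[-0.02  0.78 -0.15  2.07  0.42  0.26 -2.01]
-45 13.5 [0.5131 0.0075 0.088 ] [-0.0134 -0.0128 -0.0059]
-50 13.5 [0.5127 0.0052 0.0879] [-0.0153 -0.0219 -0.0065]
-55 13.5 [0.512  0.003  0.0877] [-0.018  -0.0308 -0.0072]
-60 13.5 [0.5112 0.0009 0.0875] [-0.0214 -0.0394 -0.0081]
-64 13.5 [ 0.5103 -0.0008  0.0873] [-0.0246 -0.0461 -0.0089]
```

```bash
python3 -c "
from ov import *
show();ov('v',());look('v')
print(s['moment'].round(3))"
```

```text
t 15.3 tcp [0.5165 0.0107 0.0895] F [0.74 0.93 1.98] open 0.005
turn frac [ 0.0088 -0.0956  0.0028]
ticks [[219.0, 258.0], [256.0, 240.0], [300.0, 240.0], [337.0, 258.0]]
[ 0.283  0.017 -0.02 ]
```

View pics/wrist_v.png

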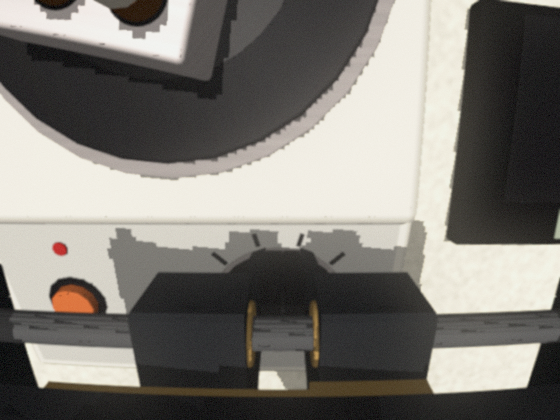

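View pics/side_v.png

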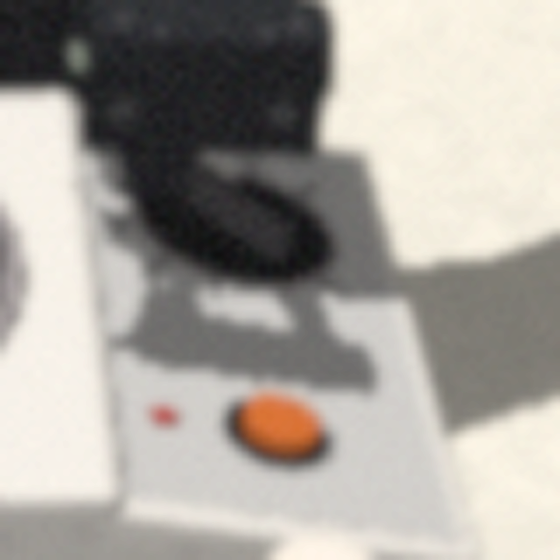

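View pics/scene_v.png

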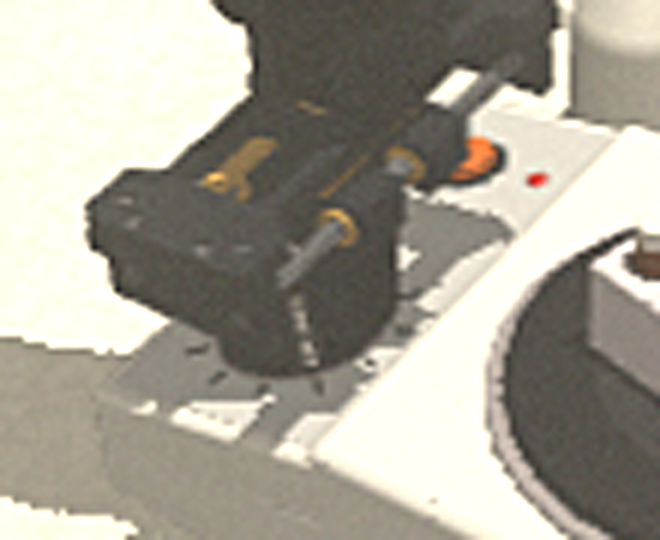

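Call:
{"method": "send_rows", "body": {
  "commands": [0, 0.004, 0.04, 0, 0, 0, 1, -0.02, 0.01, 0.1, 0, 0, 0, 1, -0.08, 0.02, 0.15, 0, 0, 0, 1, -0.1, 0.01, 0.1, 0, 0, 0, 1, -0.06, 0, 0.06, 0, 0, 0, 1, 0, 0, 0, 0, 0, 0, 1]
}}

```text
clock: 16.1
tool_pos: [0.4498, 0.0191, 0.2061]
eef_rot: [0.726, 0.029, -0.687, 0.029]
contact_force: [-0.4, -0.0, -0.1]
opening: 0.008
```

```bash
python3 barlook.py s2;  python3 -c "
from pred import *
print(s['q'].round(2),s['moment'].round(2))"
```

```text
t 16.1 tcp [0.4498 0.0191 0.2061] F [-0.38 -0.   -0.14] open 0.008
turn frac [ 0.0103 -0.0981  0.0063]
-30 [[497.0, 183.0], [405.0, 331.0]]
-45 [[541.0, 216.0], [413.0, 337.0]]
-60 [[572.0, 259.0], [418.0, 344.0]]
-75 [[590.0, 309.0], [422.0, 352.0]]
-90 [[594.0, 360.0], [423.0, 361.0]]
[ 0.03  0.52 -0.27  2.15  0.33  0.45 -1.99] [ 0.02  0.01 -0.01]
```

View pics/s2.png

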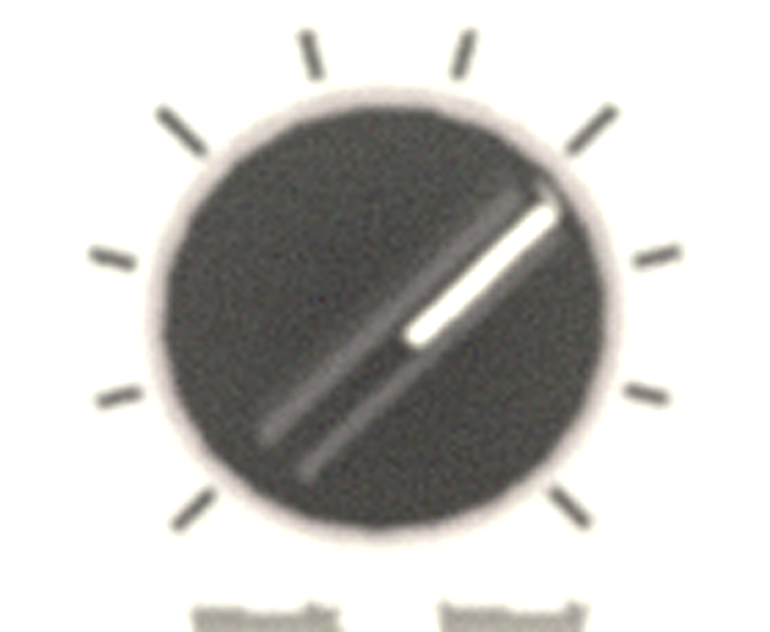

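Run:
```python
from pred import *
for ph,pe in((-45,25),(-45,20),(-45,18),(-50,18),(-55,18),(-60,18),(-64,18)):
    P=inv(22,pe,7,ph);print(ph,pe,P.round(4),((P-s["tool_pos"])/.25).round(4))
```

```text
-45 25 [0.5196 0.017  0.0895] [ 0.275  -0.0086 -0.4634]
-45 20 [0.5165 0.0131 0.0888] [ 0.2625 -0.0239 -0.4663]
-45 18 [0.5152 0.0116 0.0885] [ 0.2574 -0.0301 -0.4675]
-50 18 [0.5151 0.0091 0.0884] [ 0.2569 -0.04   -0.4678]
-55 18 [0.5147 0.0067 0.0883] [ 0.2556 -0.0498 -0.4683]
-60 18 [0.5142 0.0043 0.0882] [ 0.2534 -0.0594 -0.4689]
-64 18 [0.5136 0.0024 0.088 ] [ 0.251  -0.067  -0.4696]
```

Call:
{"method": "send_rows", "body": {
  "commands": [0.08, 0, -0.08, 0, 0, 0, 1, 0.09, -0.002, -0.1, 0, 0, 0, 1, 0.09, -0.002, -0.1, 0, 0, 0, 1, 0, 0, -0.1, 0, 0, 0, 1, 0, 0, -0.05, 0, 0, 0, 1, -0.004, 0, -0.01, 0, 0, 0, 1, 0, 0, 0, 0, 0, 0, 1]
}}

```text
clock: 16.85
tool_pos: [0.5233, 0.0154, 0.0853]
eef_rot: [0.726, 0.027, -0.687, 0.029]
contact_force: [-0.3, -0.8, 0.1]
opening: 0.006
```

```bash
python3 z.py
python3 - <<'E'
from pred import *
print(s["moment"].round(2),s["q"].round(2))
for ph,pe in((-45,25),(-45,20),(-45,18),(-55,18),(-60,18)):
    P=inv(22,pe,7,ph);print(ph,pe,P.round(4),((P-s["tool_pos"])/.25).round(4))
E
```

```text
t 16.85 tcp [0.5233 0.0154 0.0853] F [-0.32 -0.82  0.11] open 0.006
turn frac [ 0.0116 -0.0975  0.0091]
(-45, [25.1, 25.5, 2.1]) (-50, [22.8, 27.6, 2.1]) (-55, [20.3, 29.5, 2.1]) (-60, [17.7, 31.2, 2.1]) (-75, [9.0, 34.7, 2.1])
[-0.06  0.11  0.05] [-0.03  0.8  -0.14  2.04  0.42  0.27 -2.03]
-45 25 [0.5196 0.017  0.0895] [-0.0147  0.0061  0.0169]
-45 20 [0.5165 0.0131 0.0888] [-0.0273 -0.0092  0.014 ]
-45 18 [0.5152 0.0116 0.0885] [-0.0323 -0.0153  0.0128]
-55 18 [0.5147 0.0067 0.0883] [-0.0342 -0.035   0.012 ]
-60 18 [0.5142 0.0043 0.0882] [-0.0363 -0.0447  0.0114]
```

Call:
{"method": "send_rows", "body": {
  "commands": [-0.006, 0, 0.014, 0, 0, 0, 1, -0.014, -0.002, 0, 0, 0, 0, 1, 0, 0, 0, 0, 0, 0, 1]
}}

```text
clock: 17.15
tool_pos: [0.5187, 0.0147, 0.0901]
eef_rot: [0.726, 0.027, -0.686, 0.029]
contact_force: [0.6, 0.4, 0.2]
opening: 0.002
```

```bash
python3 z.py
python3 - <<'E'
from pred import *
print(s["moment"].round(2))
E
```

```text
t 17.15 tcp [0.5187 0.0147 0.0901] F [0.55 0.36 0.21] open 0.002
turn frac [ 0.0115 -0.0965  0.0095]
(-45, [22.9, 22.8, 7.7]) (-50, [20.8, 24.7, 7.7]) (-55, [18.6, 26.4, 7.7]) (-60, [16.2, 27.9, 7.7]) (-75, [8.4, 31.2, 7.7])
[ 0.02  0.05 -0.03]
```

Call:
{"method": "send_rows", "body": {
  "commands": [-0.006, -0.01, -0.003, 0, 0, 0, 1, -0.004, -0.008, -0.003, 0, 0, 0, 1, 0, 0, 0, 0, 0, 0, 1]
}}

```text
clock: 17.45
tool_pos: [0.517, 0.0106, 0.0901]
eef_rot: [0.728, 0.027, -0.685, 0.028]
contact_force: [0.4, 1.5, -0.2]
opening: 0.007
```

```bash
echo 'print(s["moment"].round(2))'>>z.py; python3 z.py
```

```text
t 17.45 tcp [0.517  0.0106 0.0901] F [ 0.39  1.51 -0.23] open 0.007
turn frac [ 0.0107 -0.0942  0.0091]
(-45, [24.3, 18.6, 8.2]) (-50, [22.5, 20.6, 8.2]) (-55, [20.7, 22.5, 8.2]) (-60, [18.6, 24.2, 8.2]) (-75, [11.7, 28.2, 8.2])
[0.19 0.05 0.03]
```

Call:
{"method": "send_rows", "body": {
  "commands": [-0.002, -0.009, -0.004, 0, 0, 0, 1, 0, 0, 0, 0, 0, 0, 1]
}}

```text
clock: 17.65
tool_pos: [0.5169, 0.01, 0.0895]
eef_rot: [0.728, 0.029, -0.684, 0.028]
contact_force: [-0.4, 2.1, 1.8]
opening: 0.008
```

```bash
python3 z.py
```

```text
t 17.65 tcp [0.5169 0.01   0.0895] F [-0.36  2.08  1.83] open 0.008
turn frac [ 0.0092 -0.0933  0.0079]
(-45, [24.5, 18.0, 7.6]) (-50, [22.8, 20.0, 7.6]) (-55, [21.0, 21.9, 7.6]) (-60, [19.0, 23.7, 7.6]) (-75, [12.2, 27.8, 7.6])
[0.49 0.16 0.12]
```

Call:
{"method": "send_rows", "body": {
  "commands": [-0.002, -0.011, 0, 0, 0, 0, 1, 0, 0, 0, 0, 0, 0, 1]
}}

```text
clock: 17.85
tool_pos: [0.5167, 0.0085, 0.0896]
eef_rot: [0.729, 0.03, -0.684, 0.028]
contact_force: [0.2, 2.2, 1.4]
opening: 0.007
```

```bash
python3 z.py
```

```text
t 17.85 tcp [0.5167 0.0085 0.0896] F [0.21 2.15 1.42] open 0.007
turn frac [ 0.0081 -0.0927  0.0068]
(-45, [25.3, 16.8, 7.8]) (-50, [23.7, 18.9, 7.8]) (-55, [22.0, 20.9, 7.8]) (-60, [20.1, 22.7, 7.8]) (-75, [13.5, 27.2, 7.8])
[ 0.42  0.04 -0.02]
```

Call:
{"method": "send_rows", "body": {
  "commands": [-0.004, -0.011, 0, 0, 0, 0, 1, 0, 0, 0, 0, 0, 0, 1]
}}

```text
clock: 18.05
tool_pos: [0.5158, 0.0055, 0.0895]
eef_rot: [0.729, 0.03, -0.684, 0.028]
contact_force: [0.4, 0.4, 1.3]
opening: 0.007
```

```bash
python3 z.py
```

```text
t 18.05 tcp [0.5158 0.0055 0.0895] F [0.4  0.44 1.25] open 0.007
turn frac [ 0.0081 -0.0925  0.0067]
(-45, [26.5, 13.9, 8.0]) (-50, [25.2, 16.1, 8.0]) (-55, [23.7, 18.3, 8.0]) (-60, [22.1, 20.3, 8.0]) (-75, [16.0, 25.3, 8.0])
[0.16 0.04 0.04]
```

Call:
{"method": "send_rows", "body": {
  "commands": [-0.004, -0.008, 0, 0, 0, 0, 1, 0, 0, 0, 0, 0, 0, 1]
}}

```text
clock: 18.25
tool_pos: [0.5144, 0.0016, 0.0893]
eef_rot: [0.728, 0.029, -0.684, 0.028]
contact_force: [0.1, -0.6, -0.3]
opening: 0.006
```

```bash
python3 z.py
```

```text
t 18.25 tcp [0.5144 0.0016 0.0893] F [ 0.14 -0.56 -0.28] open 0.006
turn frac [ 0.0094 -0.0932  0.0079]
(-45, [27.9, 10.0, 8.1]) (-50, [26.9, 12.4, 8.1]) (-55, [25.8, 14.7, 8.1]) (-60, [24.4, 16.9, 8.1]) (-75, [19.2, 22.6, 8.1])
[ 0.01  0.07 -0.02]
```

Call:
{"method": "send_rows", "body": {
  "commands": [0, 0.008, 0.04, 0, 0, 0, 1, -0.02, 0.01, 0.1, 0, 0, 0, 1, -0.08, 0.02, 0.15, 0, 0, 0, 1, -0.1, 0.02, 0.1, 0, 0, 0, 1, -0.06, 0.02, 0.06, 0, 0, 0, 1, 0, 0, 0, 0, 0, 0, 1]
}}

```text
clock: 18.85
tool_pos: [0.4457, 0.0177, 0.2069]
eef_rot: [0.727, 0.025, -0.685, 0.029]
contact_force: [0.7, 1.1, 1.0]
opening: 0.006
```

```bash
python3 barlook.py s3;  python3 -c "
from pred import *
print(s['q'].round(2));cv2.imwrite('pics/w3.png',cams.snapshot('wrist')['image'])"
```

```text
t 18.85 tcp [0.4457 0.0177 0.2069] F [0.69 1.13 1.03] open 0.006
turn frac [ 0.0128 -0.095   0.0114]
-30 [[498.0, 180.0], [408.0, 330.0]]
-45 [[542.0, 214.0], [415.0, 336.0]]
-60 [[574.0, 257.0], [421.0, 343.0]]
-75 [[592.0, 306.0], [424.0, 351.0]]
-90 [[597.0, 358.0], [426.0, 360.0]]
[ 0.03  0.51 -0.27  2.17  0.34  0.44 -2.01]
```

View pics/s3.png

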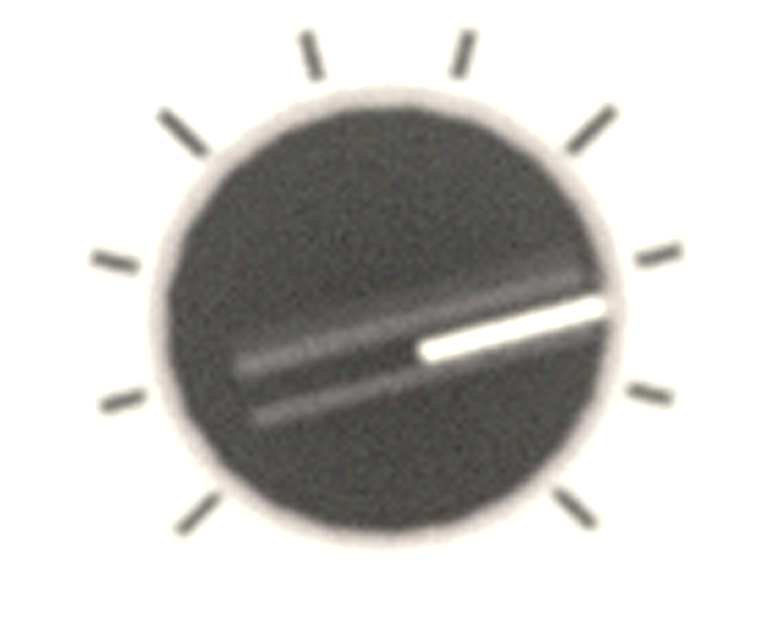

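View pics/w3.png

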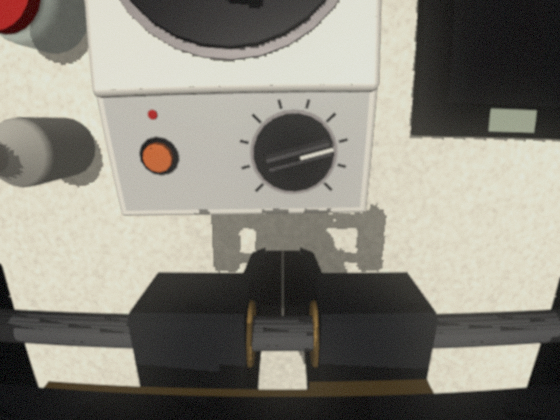

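Call:
{"method": "send_rows", "body": {
  "commands": [0.028, 0.103, -0.05, 0, 0, 0, 1, 0.028, 0.103, -0.06, 0, 0, 0, 1, 0.028, 0.103, -0.08, 0, 0, 0, 1, 0.02, 0.1, -0.08, 0, 0, 0, 1, 0, 0, -0.05, 0, 0, 0, 1, 0, 0, 0, 0, 0, 0, 1]
}}

```text
clock: 19.55
tool_pos: [0.4796, 0.1199, 0.1164]
eef_rot: [0.727, 0.02, -0.686, 0.027]
contact_force: [-0.7, -0.9, -0.5]
opening: 0.002
```

```bash
cat > k.py <<'E'
from pred import *
show();print(s["q"].round(2),s["moment"].round(2))
K=np.array([.4786,.1211,.0825]);print("to key-5mm",((K-[.005,0,0]-s["tool_pos"])*1e3).round(1),"frac",((K-[.005,0,0]-s["tool_pos"])/.25).round(3))
E
python3 k.py; python3 -c "
from chk import *
look('k1');cv2.imwrite('pics/side_k1f.png',cams.snapshot('side')['image'])"
```

```text
t 19.55 tcp [0.4796 0.1199 0.1164] F [-0.74 -0.94 -0.48] open 0.002
turn frac [ 0.0149 -0.0956  0.0177]
[-0.28  0.72 -0.12  2.12  0.39  0.28 -2.25] [-0.01  0.07 -0.05]
to key-5mm [ -6.    1.2 -33.9] frac [-0.024  0.005 -0.136]
```

View pics/side_k1f.png

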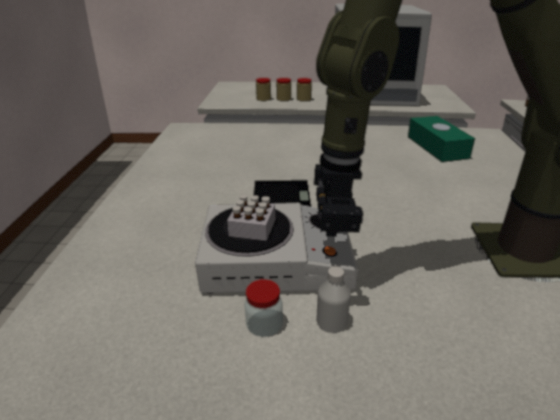

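View pics/wrist_k1.png

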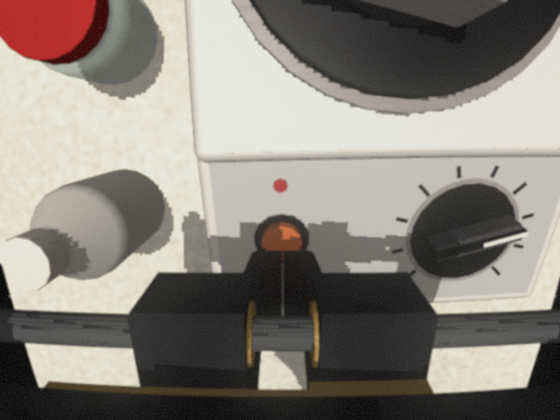

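View pics/side_k1.png

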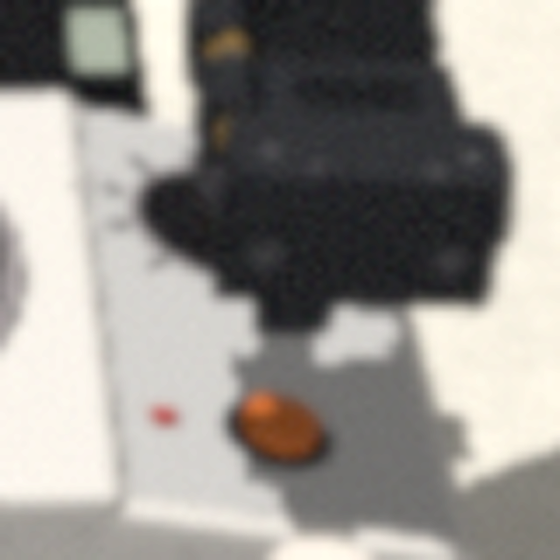

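Call:
{"method": "send_rows", "body": {
  "commands": [-0.008, 0.002, -0.03, 0, 0, 0, 1, -0.008, 0.002, -0.03, 0, 0, 0, 1, -0.006, 0.001, -0.02, 0, 0, 0, 1, 0, 0, -0.008, 0, 0, 0, 1, 0, 0, 0, 0, 0, 0, 1]
}}

```text
clock: 20.25
tool_pos: [0.4752, 0.1186, 0.0971]
eef_rot: [0.729, 0.018, -0.683, 0.024]
contact_force: [-0.2, 0.5, -0.2]
opening: 0.003
```

```bash
python3 k.py; python3 -c "
from chk import *
look('k2')"
```

```text
t 20.25 tcp [0.4752 0.1186 0.0971] F [-0.19  0.52 -0.21] open 0.003
turn frac [ 0.0133 -0.0914  0.0214]
[-0.31  0.75 -0.07  2.15  0.4   0.2  -2.27] [ 0.04  0.09 -0.01]
to key-5mm [ -1.6   2.5 -14.6] frac [-0.007  0.01  -0.058]
```

View pics/side_k2.png

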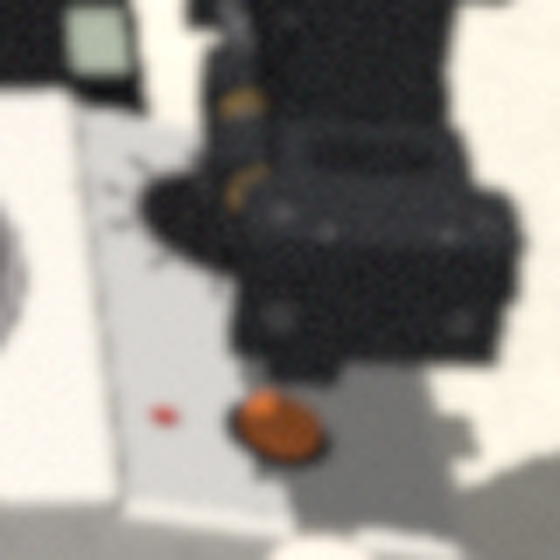

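View pics/wrist_k2.png

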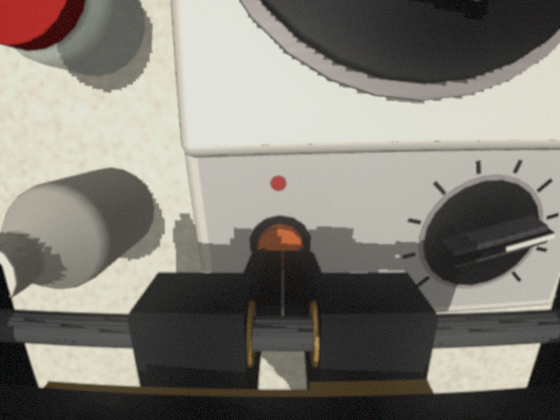

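Call:
{"method": "send_rows", "body": {
  "commands": [0, 0.006, -0.024, 0, 0.02, 0, 1, 0, 0.004, -0.016, 0, 0.02, 0, 1, 0, 0, -0.01, 0, 0, 0, 1, 0, 0, 0, 0, 0, 0, 1]
}}

```text
clock: 20.8
tool_pos: [0.476, 0.1216, 0.0854]
eef_rot: [0.708, 0.019, -0.706, 0.023]
contact_force: [0.1, 0.1, 0.9]
opening: 0.007
```

```bash
python3 k.py
```

```text
t 20.8 tcp [0.476  0.1216 0.0854] F [0.1  0.15 0.86] open 0.007
turn frac [ 0.0133 -0.1308  0.0209]
[-0.26  0.79 -0.14  2.09  0.38  0.29 -2.24] [ 0.01  0.05 -0.02]
to key-5mm [-2.4 -0.5 -2.9] frac [-0.01  -0.002 -0.012]
```

Call:
{"method": "send_rows", "body": {
  "commands": [-0.004, 0, -0.012, 0, 0, 0, 1, 0, 0, -0.01, 0, 0, 0, 1]
}}

```text
clock: 21.0
tool_pos: [0.4751, 0.1216, 0.0802]
eef_rot: [0.709, 0.02, -0.705, 0.023]
contact_force: [0.6, -0.4, 2.4]
opening: 0.005
```

```bash
python3 k.py
```

```text
t 21.0 tcp [0.4751 0.1216 0.0802] F [ 0.56 -0.44  2.4 ] open 0.005
turn frac [ 0.0131 -0.1297  0.0209]
[-0.27  0.8  -0.13  2.09  0.39  0.27 -2.25] [-0.05 -0.05 -0.03]
to key-5mm [-1.5 -0.5  2.3] frac [-0.006 -0.002  0.009]
```

Contact at 2.4 N. I'll press in small steps until the force rises above 5 N.

Call:
{"method": "send_rows", "body": {
  "commands": [0, 0, -0.012, 0, 0, 0, 1, 0, 0, -0.012, 0, 0, 0, 1]
}}

```text
clock: 21.2
tool_pos: [0.4759, 0.1216, 0.0759]
eef_rot: [0.71, 0.019, -0.704, 0.023]
contact_force: [-6.7, -0.9, 46.7]
opening: 0.004
```

```bash
python3 k.py
```

```text
t 21.2 tcp [0.4759 0.1216 0.0759] F [-6.71 -0.86 46.72] open 0.004
turn frac [ 0.0132 -0.1274  0.0207]
[-0.27  0.8  -0.12  2.1   0.39  0.26 -2.25] [-0.3   1.03  0.01]
to key-5mm [-2.3 -0.5  6.6] frac [-0.009 -0.002  0.026]
```

Call:
{"method": "send_rows", "body": {
  "commands": [0, 0, 0.02, 0, 0, 0, 1, 0, 0, 0.06, 0, 0, 0, 1, 0, 0, 0.1, 0, 0, 0, 1, -0.04, 0, 0.15, 0, 0, 0, 1, -0.08, -0.02, 0.15, 0, 0, 0, 1, -0.06, -0.02, 0.1, 0, 0, 0, 1, 0, 0, 0, 0, 0, 0, 1]
}}

```text
clock: 21.9
tool_pos: [0.4261, 0.1112, 0.2244]
eef_rot: [0.708, 0.019, -0.705, 0.025]
contact_force: [0.9, 0.2, -0.9]
opening: 0.006
```

```bash
python3 barlook.py s4; python3 -c "
from chk import *
show();look('end')
for n in('side','scene'):cv2.imwrite(f'pics/{n}_endf.png',cams.snapshot(n)['image'])
a=cv2.imread('pics/scene0.png').astype(int);b=cv2.imread('pics/scene_endf.png').astype(int);print((abs(a-b).max(2)[100:350,150:400]>50).sum())"
```

```text
t 21.9 tcp [0.4261 0.1112 0.2244] F [ 0.9   0.16 -0.85] open 0.006
turn frac [ 0.0156 -0.1296  0.0191]
-30 [[544.0, 186.0], [441.0, 330.0]]
-45 [[579.0, 218.0], [447.0, 335.0]]
-60 [[602.0, 260.0], [451.0, 342.0]]
-75 [[613.0, 307.0], [453.0, 350.0]]
-90 [[610.0, 357.0], [453.0, 358.0]]
t 21.95 tcp [0.4267 0.1115 0.2233] F [ 0.35  0.93 -0.64] open -0.0
turn frac [ 0.0155 -0.13    0.0191]
2293
```

View pics/wrist_end.png

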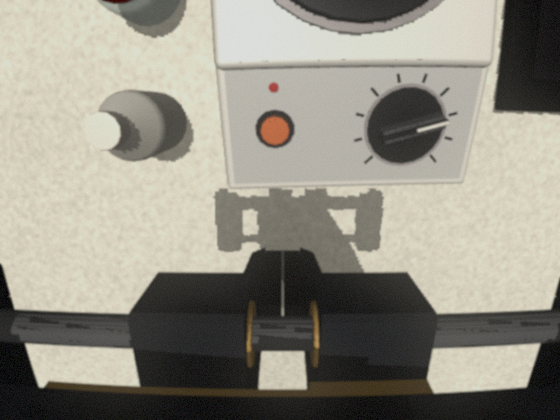

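View pics/s4.png

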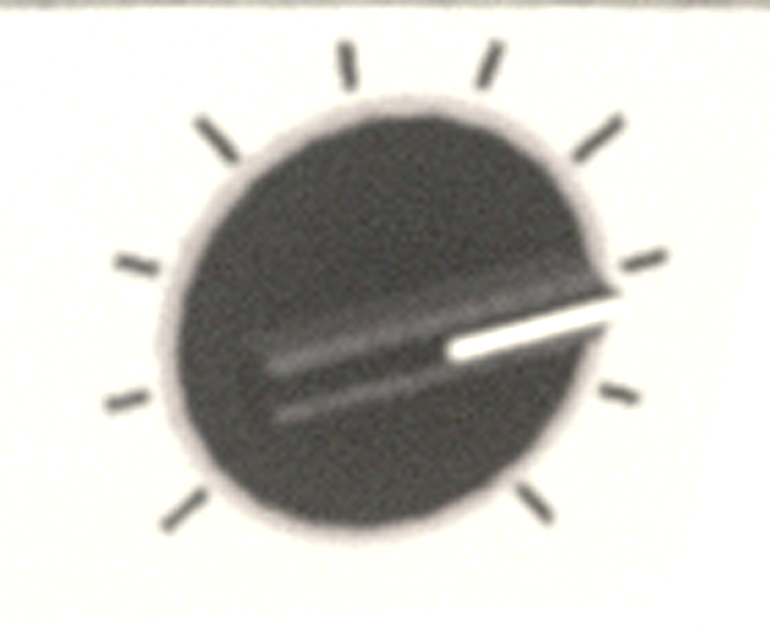

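View pics/side_endf.png

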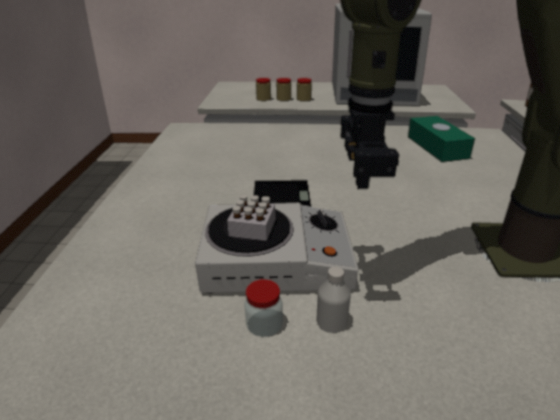

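View pics/scene_endf.png

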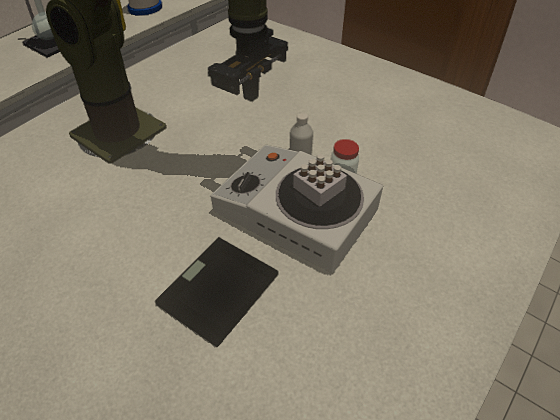

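```bash
python3 -c "
from plant import job
print(job.finish_job())"
```

```text
the job is handed in; nothing more can be done
None
```

I turned the dial four clicks clockwise, pressed the heat key fully and released it, and handed the job in at about 22 s. The hand-in reports no verdict.

**Dial:** I pushed one side of the grip bar with the closed fingertips. The pointer went from about +45° to -75° on the tick marks. The wrist camera showed it there after the fourth click and again at the end. The pushing forces I read, between moves, were about 2–3 N.

**Third click:** It took a few tries. The bar first stayed half-way at -30°, and the fingertip passed over its top without turning it. I went in lower, and a look from above confirmed -45° before I pushed the last click. Once the fingertip also rested on the disc, with about 5 N.

**Heat key:** I felt contact at about 2.4 N and then pressed to the hard stop. The wrist force read 47 N at the bottom, far more than the 5 N needed. It was on the fingertips, so I don't expect the 40 N limit on the arm and gripper body to apply, but I can't confirm that. The key looked up again in the last pictures.

**Other objects:** The vial block, bottle, jar and scale look unmoved in the final scene and side pictures. I judged this by eye only. The arm ended about 0.22 m above the bench, touching nothing.

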